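Build up a sampler filter in order on its base

TASK

Build the air sampler's filter on the pin of the green base: first the white support ring, on it the fresh blue filter cell, then the orange spacer ring, and last the black cap over the point of the pin, each fully down and flat on the one below. Lower every part into place rather than dropping it down the pin. Leave the spent brown cell, the torch and the amber jar where they are, and the grey base empty.

Things in the scene. Friction and masses are not known exactly. Their poses are not given: they have to be found in the camera images.
- green_base: Filter base to build on: green plastic disc, 80 mm diameter, 14 mm thick, fixed to the bench, with an upright steel pin in its centre: pin 12 mm diameter, narrowing to a point over its last 12 mm, its tip 78 mm above the bench (64 mm above the disc). A short hose port sticks out sideways (18 mm). Origin: centre of the underside, at bench height z = 0; z up; x towards the hose port.
- grey_base: Spare base, the same shape and size with the same pin, but grey. Nothing goes here. Origin: centre of the underside; z up.
- support: White support ring (loose, about 60 g): 60 mm outside diameter, 16 mm high, 24 mm plain hole right through, grey radial ribs on its top. Lies flat on the bench. Seated on the green disc its underside is 14 mm above the bench. Origin: centre of the underside; z up. Round, so any grasp direction across it will do.
- fresh_cell: Fresh filter cell (loose, about 50 g): blue fluted ring, 52 mm outside diameter, 24 mm high, 24 mm hole right through. Lies flat on the bench. In place its underside is 30 mm above the bench. Origin: centre of the underside; z up.
- spacer: Spacer ring (loose, about 40 g): plain orange hard plastic ring, 56 mm outside diameter, 12 mm high, 24 mm hole right through. Lies flat on the bench. In place its underside is 54 mm above the bench. Origin: centre of the underside; z up.
- cap: Cap (loose, about 50 g): black fluted round cap, 46 mm diameter, 24 mm high, closed on top with a small white dot, a 24 mm hole in its underside 16 mm deep that takes the end of the pin. Stands dot upwards on the bench. In place its underside is 66 mm above the bench. Origin: centre of the underside; z up.
- spent_cell: Spent filter cell (loose, about 50 g): same shape and size as the fresh cell but dirty brown. Not to be used; stays where it lies. Origin: centre of the underside; z up.
- torch: Inspection torch lying on the bench (loose): black barrel with a steel head, 120 mm long, up to 34 mm thick. Bystander. Origin: under its middle, at bench height; x along it towards the head.
- swab_jar: Amber glass jar with a white lid (loose): 56 mm diameter, 70 mm high, upright. Bystander. Origin: centre of the underside; z up.
There are look-alikes about, which are no part of the job. What is shaped like the cap but pink or turquoise is not meant. Of the things that look like the fresh_cell, take the one that is farthest to the robot's left at the start.

How it is judged:
On the way, in this order (a step that is already met when the one before it is completed fails the run):
1. white support ring down on the green base (horizontal distance between support and green_base below 0.01 m and z of support in the frame of green_base between 0.01 and 0.018 m and angle between support's own z axis and vertical below 0.12 rad), for 0.2 s.
2. blue filter cell on the support ring (horizontal distance between fresh_cell and green_base below 0.01 m and z of fresh_cell in the frame of green_base between 0.026 and 0.034 m and angle between fresh_cell's own z axis and vertical below 0.12 rad), for 0.2 s.
3. orange spacer ring on the blue cell (horizontal distance between spacer and green_base below 0.01 m and z of spacer in the frame of green_base between 0.05 and 0.058 m and angle between spacer's own z axis and vertical below 0.12 rad), for 0.2 s.
4. black cap on the spacer, over the pin's point (horizontal distance between cap and green_base below 0.01 m and z of cap in the frame of green_base between 0.062 and 0.07 m and angle between cap's own z axis and vertical below 0.12 rad), for 0.2 s.
At the end, for the whole second after the job is handed in: Support, blue cell, spacer, cap stacked in this order on the green base: within 10 mm of its centre line, 4 mm of their heights (undersides 14, 30, 54, 66 mm above the base's underside), level within 0.12 rad, at rest; spent cell, torch and jar within 30 mm of their starts (all of step 1 and all of step 2 and all of step 3 and all of step 4 and linear speed of each of support, fresh_cell, spacer, cap below 0.02 m/s and distance of each of spent_cell, torch, swab_jar from where it was at the start of the episode below 0.03 m); the robot touches nothing.
It fails at once if the spent brown cell moved more than 30 mm (distance of spent_cell from where it was at the start of the episode above 0.03 m).
It fails at once if the inspection torch moved more than 30 mm (distance of torch from where it was at the start of the episode above 0.03 m).
It fails at once if the amber jar moved more than 30 mm (distance of swab_jar from where it was at the start of the episode above 0.03 m).
It fails at once if a part dropped down the pin (let go and falling faster than 0.7 m/s: some 25 mm of free fall) ((horizontal distance between support and green_base below 0.02 m and linear speed of support above 0.7 m/s and contact force between support and the fingers below 0.2 N) or (horizontal distance between fresh_cell and green_base below 0.02 m and linear speed of fresh_cell above 0.7 m/s and contact force between fresh_cell and the fingers below 0.2 N) or (horizontal distance between spacer and green_base below 0.02 m and linear speed of spacer above 0.7 m/s and contact force between spacer and the fingers below 0.2 N) or (horizontal distance between cap and green_base below 0.02 m and linear speed of cap above 0.7 m/s and contact force between cap and the fingers below 0.2 N)).
It also fails if it takes over 112 s, if anything falls off the work surface, if the arm or the gripper's body presses on something with over 40 N, if the wrist force passes 120 N, or if a joint passes its speed limit or range.

ROBOT

A 7-joint arm with a two-finger parallel gripper is mounted at the origin on the work surface. World frame = base frame: x ahead of the robot, y to its left, z up, the work surface at z = 0. Lengths are in m, angles in rad, forces in N, time in s.
With the tool pointing down it reaches from about 0.425 to 0.875 m from the base axis. Payload 8.4 kg.
Tool frame: the origin (TCP) lies where the fingers leave the gripper's body, on its centre line; the fingertips stand 70 mm ahead of it and the grasp point (between the pads) lies 51 mm ahead of it; z points along the fingers, y is the direction in which the jaws open and shut (so a half turn about z gives the same grasp; the last joint's range is limited). The gripper opens to 87 mm and grips with 3 to 60 N. Pads are 19 mm wide; open, the fingers measure 117 mm over their backs; the gripper's body (75 mm by 190 mm) begins 51 mm behind the grasp point.
Start: joints at [1.036, 0.333, 0.04, 1.465, -0.013, 1.343, -0.059], TCP at [0.274, -0.589, 0.292] pointing down, gripper open.
Joint ranges: [-2.58, 2.58], [-0.38, 2.09], [-1.3, 1.39], [0.25, 2.4], [-1.5, 4.64], [0.08, 2.09], [-2.65, 2.65]. Speed limits (rad/s): [2.22, 2.22, 2.79, 2.79, 3.14, 3.14, 3.14].

INTERFACE

Orientations are given as a 3x3 rotation matrix whose columns are the frame's x, y, z axes.
In Python, from bench import robot, viewer gives the robot as it stands.
- The arm moves only by the shell command python3 -m handwheel 'ROWS'. ROWS is JSON, a list of rows, each an object of numbers: "dx", "dy", "dz": the shift along the tool's x, y, z in m; "spin": the turn about the tool's z in rad; "claw": the opening, from -1 (shut) to 1 (fully open), so that 0 is half open. In form: [{"dx": .., "dy": .., "dz": .., "spin": .., "claw": ..}, ...]. A call has exactly 5 rows; each row shifts and turns the commanded pose from where the row before left it, along the tool's axes as they then stand; what a row does not reach is not made up. A row lasts 1/12 s, in which the tool goes at most 41.7 mm and 7.16 degrees, less where a joint would pass 70% of its speed; a pose out of reach is approached as far as the arm can. A call is refused whole if a number of a shift passes 0.0417 or a number of a turn 0.125, either way. A call with a gripper value outside its range is refused whole. The fingers move at their own pace and stop on an object; the grip force is fixed at half the most. Time passes only in rows, so rows that do not move let the fingers close, or fill a call up. It gives the time, the measured TCP pose, the force and the opening at its end, in the units of the state.
- robot.get_obs(): the state, without advancing time (a new reading comes with each control period).
- viewer.read_camera(name): name is "side" or "top"; returns the picture (400x640x3 uint8, red, green, blue); there is no depth.
- viewer.calibration(name): a dict with "intrinsics" (3x3 intrinsics, pixels), "distortion" ([k1, k2, p1, p2, k3] as OpenCV has them; the pictures are not rectified), "cam_to_world" (4x4, takes a point from camera to world coordinates). Camera axes: x right, y up, looking along -z (the intrinsics and any distortion apply to the point x, -y, -z); pixel columns grow to the right and rows downward; lengths in m; the calibration is good to about 2 mm. A picture is of the moment at which its call begins. calibration takes no time and is no camera call.
- robot.sign_off(): hands the job in, once; it reports no verdict.
The state is a dict: "t": time; "joint_pos": joint angles; "qd": joint speeds; "effort": joint torques, N m; "tool_pos": TCP position; "tcp_rot": TCP orientation; "force": force on the tool from outside, world axes, zero at the start; "torque": the same for the moment, N m; "finger_gap": opening from 0.0 (shut) to 1.0 (fully open).
Only numpy, scipy, OpenCV 4.12 (cv2) and the standard library are available. Lean on these libraries where they do the work, as an engineer would, in place of code of your own. Each camera call takes 0.05 s, during which the arm holds its last target.

## Working session

There is one attempt and no reset: what is moved stays moved. The work goes in short steps, Python scripts to look and compute and a shell command to move; the robot and the scene stay as the last step left them, time stands still between calls to the robot, and variables do not carry over. Pictures are saved under pics/ and viewed, and the job is handed in when it is done.

```bash
ls; mkdir -p pics; python3 - <<'E'
from bench import robot, viewer
import cv2,numpy as np
np.set_printoptions(precision=4,suppress=True)
o=robot.get_obs();print(o['t'],o['tool_pos'],o['tcp_rot'],o['finger_gap'])
for n in('side','top'):
    im=viewer.read_camera(n);cv2.imwrite(f'pics/{n}0.png',im[:,:,::-1])
    c=viewer.calibration(n);print(n,c)
E
```

```text
pics
0.0 [ 0.2742 -0.5889  0.2914] [[ 0.9065  0.4222 -0.0008]
 [ 0.4222 -0.9065  0.0014]
 [-0.0001 -0.0016 -1.    ]] 1.0000037150554215
side {'intrinsics': array([[514.6569,   0.    , 320.9764],
       [  0.    , 514.6569, 196.5916],
       [  0.    ,   0.    ,   1.    ]]), 'distortion': array([0.0084, 0.    , 0.    , 0.    , 0.    ]), 'cam_to_world': array([[ 0.9992,  0.0093, -0.0399,  0.47  ],
       [-0.0382,  0.5644, -0.8246, -1.1264],
       [ 0.0148,  0.8255,  0.5642,  0.819 ],
       [ 0.    ,  0.    ,  0.    ,  1.    ]])}
top {'intrinsics': array([[390.9007,   0.    , 321.9311],
       [  0.    , 390.9007, 201.9388],
       [  0.    ,   0.    ,   1.    ]]), 'distortion': array([-0.0956,  0.    ,  0.    ,  0.    ,  0.    ]), 'cam_to_world': array([[-0.0236,  0.9968, -0.077 ,  0.4668],
       [-0.9997, -0.0242, -0.0063, -0.0214],
       [-0.0081,  0.0768,  0.997 ,  1.191 ],
       [ 0.    ,  0.    ,  0.    ,  1.    ]])}
```

View pics/side0.png

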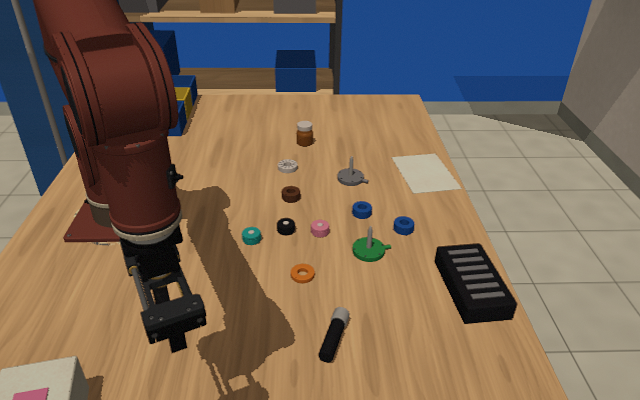

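View pics/top0.png

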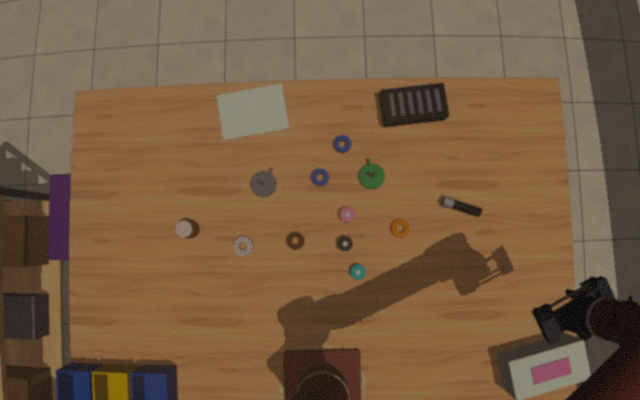

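The side view shows two blue rings, at (362,210) and (404,226). In the top view they are at (319,177) and (342,144). The green base is at side (369,248), top (371,176). The black cap is at side (286,226), top (345,243). Next I'll build masks and close crops.

```bash
cat > h.py <<'E'
from bench import robot, viewer
import cv2,numpy as np
np.set_printoptions(precision=4,suppress=True)
cal={n:viewer.calibration(n) for n in('side','top')}
def ray(n,uv):
    c=cal[n];p=cv2.undistortPoints(np.array([[uv]],float),c['intrinsics'],c['distortion'])[0,0]
    M=c['cam_to_world'];d=M[:3,:3]@np.array([p[0],-p[1],-1]);return M[:3,3],d/np.linalg.norm(d)
def plane(n,uv,z):
    o,d=ray(n,uv);return o+d*(z-o[2])/d[2]
def tri(us,ut):
    o1,d1=ray('side',us);o2,d2=ray('top',ut)
    A=np.array([d1,-d2]).T;s=np.linalg.lstsq(A,o2-o1,rcond=None)[0]
    a=o1+s[0]*d1;b=o2+s[1]*d2;return (a+b)/2,np.linalg.norm(a-b)
def proj(n,P):
    c=cal[n];M=np.linalg.inv(c['cam_to_world']);q=M[:3,:3]@np.array(P,float)+M[:3,3]
    return cv2.projectPoints(np.array([[q[0],-q[1],-q[2]]]),np.zeros(3),np.zeros(3),c['intrinsics'],c['distortion'])[0][0,0]
def snap(n,tag):
    im=viewer.read_camera(n);cv2.imwrite(f'pics/{n}_{tag}.png',im[:,:,::-1]);return im
def crop(im,cx,cy,w,h,s,name):
    x,y=int(cx-w/2),int(cy-h/2);c=im[max(y,0):y+h,max(x,0):x+w]
    cv2.imwrite('pics/'+name,cv2.resize(c[:,:,::-1],None,fx=s,fy=s,interpolation=cv2.INTER_CUBIC))
E
python3 - <<'E'
from h import *
s=cv2.imread('pics/side0.png')[:,:,::-1];t=cv2.imread('pics/top0.png')[:,:,::-1]
a=cv2.resize(s[110:310,230:430],None,fx=3.9,fy=3,interpolation=cv2.INTER_CUBIC)
crop(s,330,210,200,150,4,'c_s.png');crop(t,320,195,200,130,4,'c_t.png')
H={n:cv2.cvtColor(np.ascontiguousarray(i),cv2.COLOR_RGB2HSV) for n,i in(('side',s),('top',t))}
P={'greenbase':('side',(369,248),'top',(371,176)),'blueL':('side',(362,210),'top',(319,177)),'orange':('side',(302,264),'top',(400,228)),'cap':('side',(286,230),'top',(345,246)),'support':('side',(287,169),'top',(243,240)),'brown':('side',(291,196),'top',(295,246))}
for k,v in P.items(): print(k,[H[v[i]][v[i+1][1],v[i+1][0]] for i in(0,2)])
E
```

```text
greenbase [array([ 58,  73, 102], dtype=uint8), array([29, 94, 60], dtype=uint8)]
blueL [array([108, 189, 123], dtype=uint8), array([ 15, 139, 139], dtype=uint8)]
orange [array([ 13, 207, 179], dtype=uint8), array([ 14, 148, 140], dtype=uint8)]
cap [array([ 0, 14, 18], dtype=uint8), array([16, 50, 87], dtype=uint8)]
support [array([ 15,  50, 142], dtype=uint8), array([ 12,  56, 131], dtype=uint8)]
brown [array([ 12, 193,  58], dtype=uint8), array([ 14, 161,  76], dtype=uint8)]
```

View pics/c_s.png

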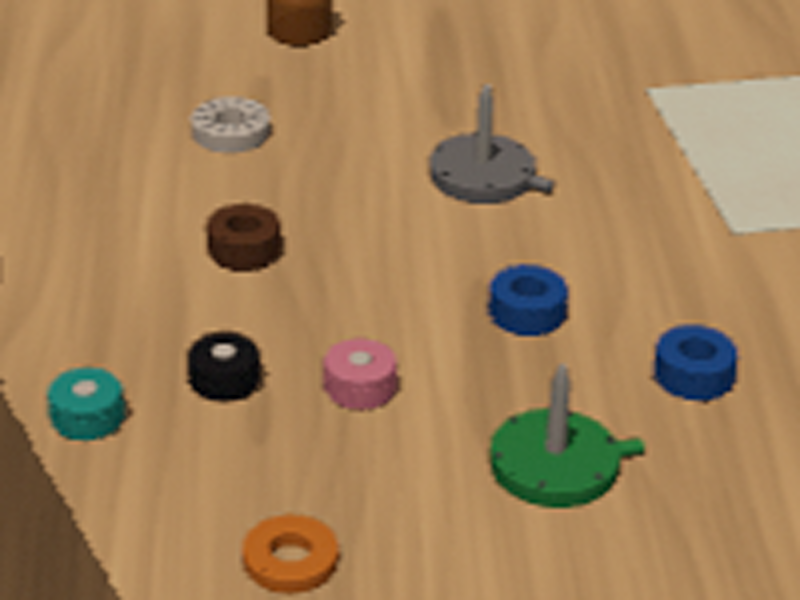

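View pics/c_t.png

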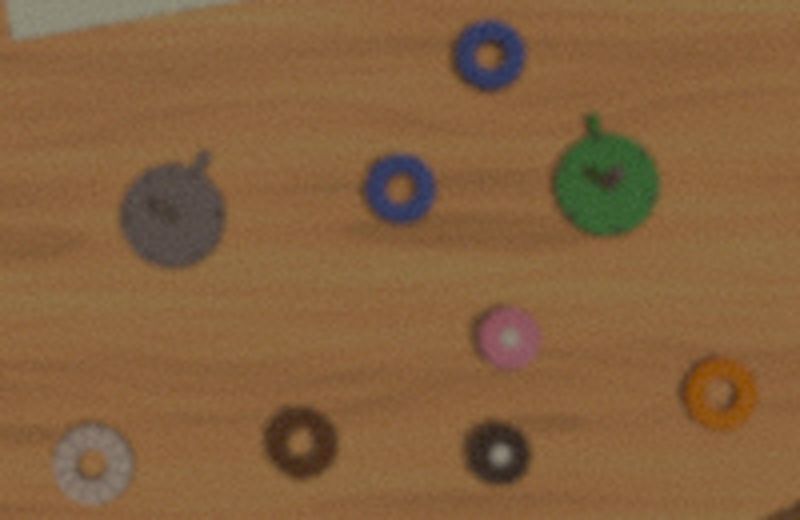

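```bash
cat >> h.py <<'E'
HSV={'green':((45,60,25),(80,255,255)),'blue':((100,80,30),(125,255,255)),'orange':((5,195,120),(18,255,255)),
'teal':((80,100,30),(97,255,255))}
def mask(im,col,n):
    h=cv2.cvtColor(np.ascontiguousarray(im),cv2.COLOR_RGB2HSV)
    if col=='black': m=(h[:,:,2]<(45 if n=='side' else 62)).astype(np.uint8)*255
    elif col=='white': m=((h[:,:,1]<70)&(h[:,:,2]>95)).astype(np.uint8)*255
    else: m=cv2.inRange(h,*[np.array(x) for x in HSV[col]])
    return m
def blob(im,col,n,uv,r=22):
    m=mask(im,col,n);w=np.zeros_like(m);cv2.circle(w,tuple(int(x) for x in uv),r,255,-1);m&=w
    m=cv2.morphologyEx(m,cv2.MORPH_OPEN,np.ones((2,2),np.uint8)) 
    cs=cv2.findContours(m,cv2.RETR_EXTERNAL,cv2.CHAIN_APPROX_NONE)[0]
    if not cs:return None
    c=max(cs,key=cv2.contourArea);hull=cv2.convexHull(c);M=cv2.moments(hull)
    x,y,w_,h_=cv2.boundingRect(hull)
    return np.array([M['m10']/M['m00'],M['m01']/M['m00']]),(x,y,w_,h_)
E
python3 - <<'E'
from h import *
s=cv2.imread('pics/side0.png')[:,:,::-1];t=cv2.imread('pics/top0.png')[:,:,::-1]
P={'green':('green',(369,248),(371,176)),'fresh':('blue',(362,210),(319,177)),'blueR':('blue',(404,226),(342,144)),'spacer':('orange',(302,273),(400,228)),'cap':('black',(286,226),(345,243)),'support':('white',(287,166),(243,245))}
for k,(c,us,ut) in P.items():
    if c=='orange':HSV['orange']=((5,195,120),(18,255,255))
    a=blob(s,c,'side',us)
    if c=='orange':HSV['orange']=((5,180,100),(18,255,255))
    b=blob(t,c,'top',ut)
    print(k,a,b); 
    if a and b: print('   ',*tri(a[0],b[0]))
# pin tip
print('pin tip',tri((330+ (562-400)/4, 210+(366-300)/4),(320+(617-400)/4,195+(172-260)/4)))
print('grey tip',tri((330+ (487-400)/4, 210+(88-300)/4),(320+(152-400)/4,195+(200-260)/4)))
E
```

```text
green (array([370.6077, 249.8309]), (354, 238, 38, 25)) (array([372.2285, 176.5988]), (360, 165, 25, 24))
    [ 0.636  -0.1699  0.0056] 0.007255852776891798
fresh (array([362.7623, 210.6084]), (354, 202, 19, 18)) (array([320.8022, 177.84  ]), (314, 171, 15, 15))
    [ 0.6343 -0.0124  0.0096] 0.0050738943919479895
blueR (array([404.5015, 226.3001]), (395, 218, 20, 18)) (array([343.0413, 144.2075]), (336, 137, 15, 15))
    [ 0.7359 -0.0831  0.0097] 0.003103169719856104
spacer (array([302.8171, 273.8552]), (292, 265, 23, 19)) (array([400.6459, 228.9621]), (392, 221, 18, 17))
    [ 0.4721 -0.2507  0.0055] 0.0034528815541647272
cap (array([286.6033, 227.4146]), (278, 220, 18, 16)) (array([344.1086, 244.779 ]), (339, 238, 12, 13))
    [ 0.4304 -0.0777  0.0067] 0.006686032586856419
support (array([288.0034, 166.5437]), (279, 160, 19, 14)) (array([243.916 , 246.5467]), (235, 238, 19, 18))
    [0.4306 0.2259 0.0061] 0.004540657194590701
pin tip (array([ 0.6339, -0.1671,  0.0756]), np.float64(0.0019409185922320163))
grey tip (array([0.6208, 0.1695, 0.0709]), np.float64(0.00141309727593198))
```

```bash
python3 - <<'E'
from h import *
s=cv2.imread('pics/side0.png')[:,:,::-1];t=cv2.imread('pics/top0.png')[:,:,::-1]
D={'fresh':((362.76,210.6),(320.8,177.84),.012),'spacer':((302.82,273.86),(400.65,228.96),.006),'support':((288,166.54),(243.92,246.55),.008)}
for k,(a,b,z) in D.items(): print(k,plane('side',a,z)[:2],plane('top',b,z)[:2])
# cap dot
for n,im,uv in(('side',s,(285,222)),('top',t,(344.5,243))):
    g=im[:,:,1].astype(float);x,y=map(int,uv);w=g[y-4:y+5,x-4:x+5];w=np.clip(w-w.min()-0.55*(w.max()-w.min()),0,None)
    if n=='side': print(g[y-4:y+5,x-4:x+5].astype(int))
    yy,xx=np.mgrid[y-4:y+5,x-4:x+5];c=((w*xx).sum()/w.sum(),(w*yy).sum()/w.sum());print('dot',n,c,plane(n,c,.024)[:2])
# green disc circle, top rim z=.014: erode port
for n,im,uv in(('side',s,(369,248)),('top',t,(371,176))):
    m=mask(im,'green',n);m=cv2.morphologyEx(m,cv2.MORPH_CLOSE,np.ones((7,7),np.uint8));m=cv2.morphologyEx(m,cv2.MORPH_OPEN,cv2.getStructuringElement(2,(9,9)))
    cs=max(cv2.findContours(m,0,1)[0],key=cv2.contourArea);e=cv2.fitEllipse(cs);M=cv2.moments(cs);c=(M['m10']/M['m00'],M['m01']/M['m00'])
    print('disc',n,e,c,plane(n,c,.010)[:2])
    print('  pin axis reproj', proj(n,(.634,-.167,.014)),proj(n,(.634,-.167,.078)))
# pin tip in each view with height .075
print(plane('side',(370.1,226.2),.076),plane('top',(373.9,172.7),.076))
crop(s,370,240,50,50,12,'pin_s.png');crop(t,371,175,40,40,12,'pin_t.png')
E
```

```text
fresh [ 0.6364 -0.0152] [ 0.6314 -0.0123]
spacer [ 0.4738 -0.2513] [ 0.4703 -0.2506]
support [0.4329 0.2227] [0.4284 0.2255]
[[ 93  74  49  41  35  37  34  43  59]
 [ 25  23  14  15  14  12  17  16  18]
 [ 19  14  16  11   9  11  14  16  19]
 [ 17  14  69 144 170 171 141  65  15]
 [ 19  42 139 171 168 168 171 136  42]
 [ 17  18 131 170 171 173 153  92  18]
 [ 24  15  43  71  92  90  61  29  17]
 [ 20  19  19  20  28  27  21  18  22]
 [ 21  20  22  16  20  17  23  21  24]]
dot side (np.float64(285.37007874015745), np.float64(222.08188976377951)) [ 0.431 -0.078]
dot top (np.float64(344.69668246445497), np.float64(243.21591535324586)) [ 0.4322 -0.0788]
disc side ((368.1842956542969, 249.06210327148438), (23.458702087402344, 31.73975944519043), 96.93683624267578) (368.1964490263459, 249.06672394043525) [ 0.6332 -0.1716]
  pin axis reproj [368.4014 246.5667] [370.21   225.6829]
disc top ((371.28094482421875, 175.6431884765625), (22.744234085083008, 23.80838966369629), 95.43982696533203) (371.290780141844, 175.64342001576043) [ 0.6347 -0.1663]
  pin axis reproj [371.6822 175.6848] [374.3172 172.4896]
[ 0.6339 -0.1664  0.076 ] [ 0.6337 -0.166   0.076 ]
```

View pics/pin_s.png

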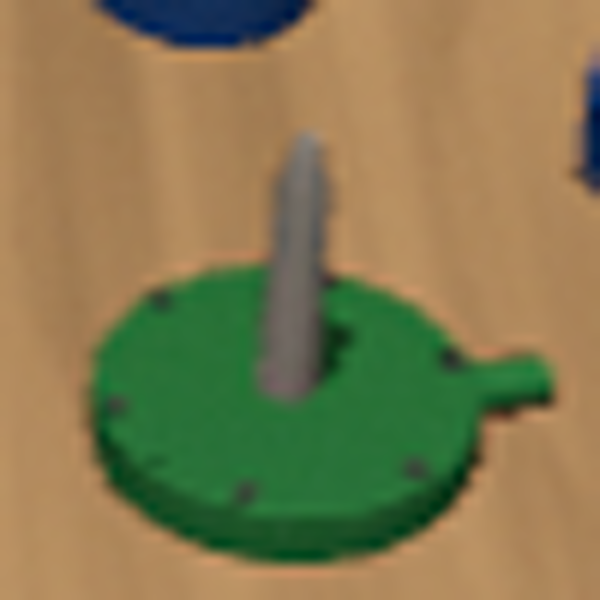

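View pics/pin_t.png

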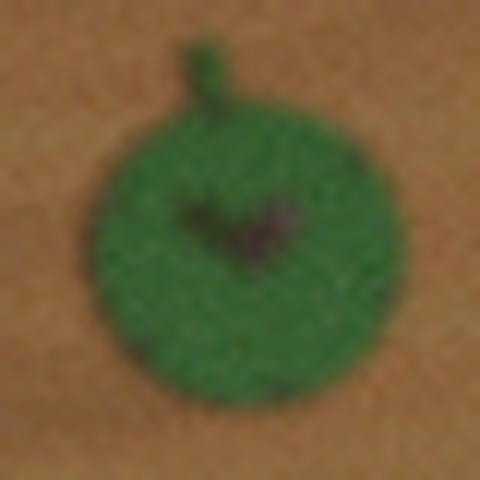

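Candidates for the fresh cell are the blue ring at side (362,210) / top (319,177) and the blue ring at side (404,226) / top (342,144). The brown ring at side (291,194) is the spent cell. The left blue ring, at y=-0.013, has larger y than the other at y=-0.083, so I take that one. The crop confirms it is blue, fluted and has a hole.

The black cap is at side (286,226), with pink at (320,228) and turquoise at (252,236) as look-alikes. First I square the tool.

```bash
python3 -m handwheel '[{"dx":0,"dy":0,"dz":0,"spin":0.0872,"claw":1},{"dx":0,"dy":0,"dz":0,"spin":0.0872,"claw":1},{"dx":0,"dy":0,"dz":0,"spin":0.0872,"claw":1},{"dx":0,"dy":0,"dz":0,"spin":0.0872,"claw":1},{"dx":0,"dy":0,"dz":0,"spin":0.0872,"claw":1}]'
```

```text
t: 0.52
tool_pos: [0.2743, -0.589, 0.2917]
tcp_rot: [[1.0, -0.005, -0.0], [-0.005, -1.0, 0.001], [-0.0, -0.001, -1.0]]
force: [-0.5, 0.2, 0.8]
finger_gap: 1.0
```

```bash
python3 -m handwheel '[{"dx":0.03,"dy":-0.028,"dz":0,"spin":0,"claw":1},{"dx":0.03,"dy":-0.028,"dz":0,"spin":0,"claw":1},{"dx":0.03,"dy":-0.028,"dz":0,"spin":0,"claw":1},{"dx":0.03,"dy":-0.028,"dz":0,"spin":0,"claw":1},{"dx":0.03,"dy":-0.028,"dz":0,"spin":0,"claw":1}]'
python3 -m handwheel '[{"dx":0.03,"dy":-0.028,"dz":0,"spin":0,"claw":1},{"dx":0.03,"dy":-0.028,"dz":0,"spin":0,"claw":1},{"dx":0.03,"dy":-0.028,"dz":0,"spin":0,"claw":1},{"dx":0.02,"dy":-0.035,"dz":0,"spin":0,"claw":1},{"dx":0.02,"dy":-0.035,"dz":0,"spin":0,"claw":1}]'
```

```text
t: 0.93
tool_pos: [0.4254, -0.4476, 0.292]
tcp_rot: [[1.0, -0.0, -0.0], [-0.0, -1.0, 0.0], [-0.0, -0.0, -1.0]]
force: [1.2, -0.6, 0.4]
finger_gap: 0.999
t: 1.35
tool_pos: [0.5554, -0.2936, 0.2916]
tcp_rot: [[1.0, -0.0, -0.001], [-0.0, -1.0, 0.0], [-0.001, -0.0, -1.0]]
force: [0.3, -0.2, -0.3]
finger_gap: 1.002
```

```bash
python3 -m handwheel '[{"dx":-0.008,"dy":-0.034,"dz":0,"spin":0,"claw":1},{"dx":-0.008,"dy":-0.034,"dz":0,"spin":0,"claw":1},{"dx":-0.008,"dy":-0.034,"dz":0,"spin":0,"claw":1},{"dx":-0.008,"dy":-0.034,"dz":0,"spin":0,"claw":1},{"dx":-0.008,"dy":-0.034,"dz":0,"spin":0,"claw":1}]'
python3 -m handwheel '[{"dx":-0.008,"dy":-0.034,"dz":0,"spin":0,"claw":1},{"dx":-0.008,"dy":-0.034,"dz":0,"spin":0,"claw":1},{"dx":-0.008,"dy":-0.034,"dz":0,"spin":0,"claw":1},{"dx":-0.008,"dy":-0.034,"dz":0,"spin":0,"claw":1},{"dx":-0.008,"dy":-0.034,"dz":0,"spin":0,"claw":1}]'
python3 -m handwheel '[{"dx":-0.008,"dy":-0.034,"dz":0.02,"spin":0,"claw":1},{"dx":-0.008,"dy":-0.034,"dz":0.02,"spin":0,"claw":1},{"dx":-0.008,"dy":-0.034,"dz":0.02,"spin":0,"claw":1},{"dx":-0.008,"dy":-0.034,"dz":0.02,"spin":0,"claw":1},{"dx":-0.008,"dy":-0.034,"dz":0.02,"spin":0,"claw":1}]'
```

```text
t: 1.77
tool_pos: [0.5137, -0.1237, 0.2919]
tcp_rot: [[1.0, -0.0, -0.001], [-0.0, -1.0, 0.0], [-0.001, -0.0, -1.0]]
force: [1.2, 0.6, 0.0]
finger_gap: 0.997
t: 2.18
tool_pos: [0.4736, 0.0462, 0.2921]
tcp_rot: [[1.0, -0.0, -0.0], [-0.0, -1.0, -0.0], [-0.0, 0.0, -1.0]]
force: [-0.1, 0.3, 0.1]
finger_gap: 0.999
t: 2.6
tool_pos: [0.4337, 0.2161, 0.1914]
tcp_rot: [[1.0, -0.001, 0.0], [-0.001, -1.0, 0.0], [0.0, -0.0, -1.0]]
force: [1.9, 0.0, -0.2]
finger_gap: 1.0
```

```bash
python3 -m handwheel '[{"dx":-0.0027,"dy":-0.0084,"dz":0.02,"spin":0,"claw":1},{"dx":0,"dy":0,"dz":0.025,"spin":0,"claw":1},{"dx":0,"dy":0,"dz":0.02,"spin":0,"claw":1},{"dx":0,"dy":0,"dz":0.015,"spin":0,"claw":1},{"dx":0,"dy":0,"dz":0.005,"spin":0,"claw":1}]'
python3 - <<'E'
from h import *
im=snap('side','a');crop(im,288,166,100,75,8,'a_s.png')
im=snap('top','a');crop(im,244,246,100,75,8,'a_t.png')
print(robot.get_obs()['tool_pos'])
E
```

```text
t: 3.02
tool_pos: [0.4304, 0.2225, 0.1048]
tcp_rot: [[1.0, 0.0, -0.004], [0.0, -1.0, -0.001], [-0.004, 0.001, -1.0]]
force: [-1.0, -0.2, 0.1]
finger_gap: 1.002
[0.4312 0.2229 0.1065]
```

View pics/a_s.png

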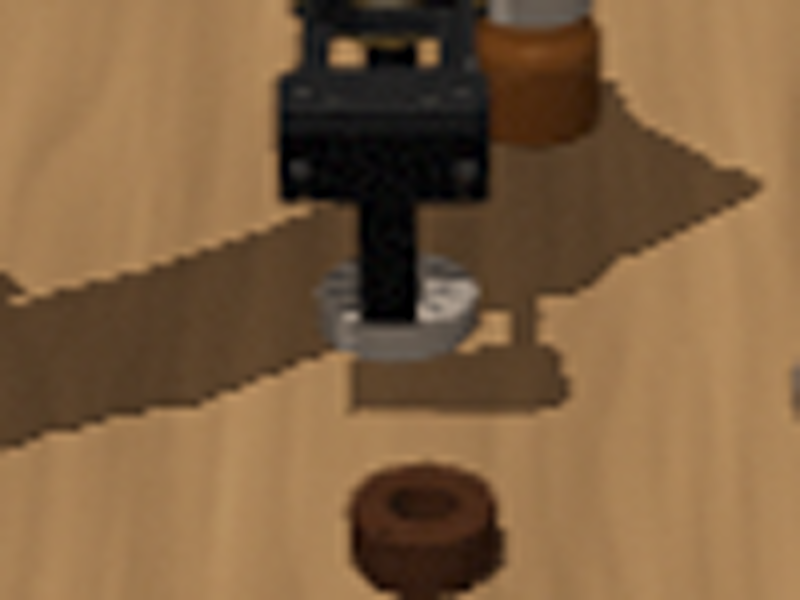

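View pics/a_t.png

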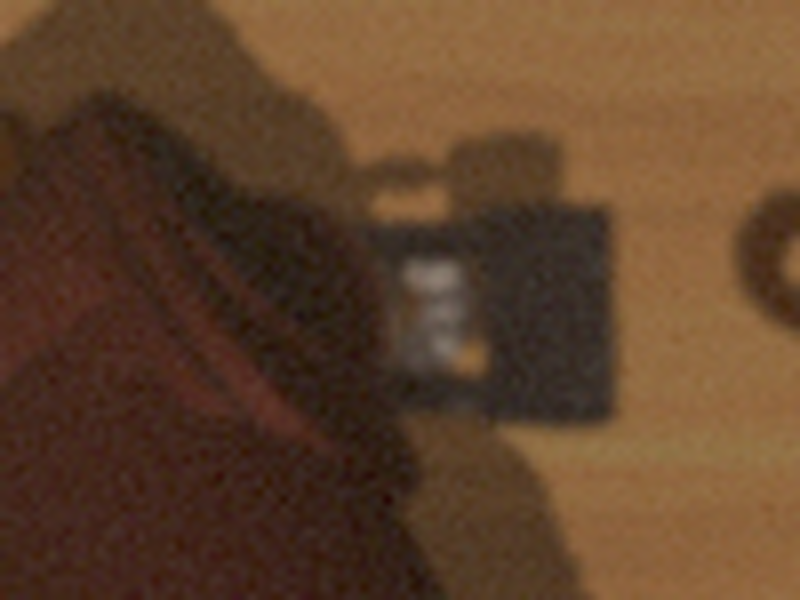

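```bash
python3 - <<'E'
from h import *
for dy in(.0435,.0585): print(proj('side',(.4312,.2229-dy,.0365)))
print('finger px',288-50+388/8-.4,166-37+322/8-.4)
E
```

```text
[286.9868 165.8346]
[286.9033 168.478 ]
finger px 286.1 168.85
```

```bash
python3 - <<'E'
from h import *
for z in (.1065,.15): print(proj('top',(.4312,.2229-.095,z)), proj('top',(.4312-.0375,.2229-.095,z)), proj('top',(.4312+.0375,.2229-.095,z)))
im=cv2.imread('pics/side_a.png')[:,:,::-1]
print(im[160:169,280:293,:].mean(2).astype(int))
# pin/ring edges in side row
E
```

```text
[271.5277 246.1329] [271.7569 259.7345] [271.3111 232.5732]
[269.2947 246.7175] [269.5301 260.8872] [269.0736 232.5929]
[[ 68  64  41  14   7   6   5   7   9   5  60  85  86]
 [ 79  84  61  10   6   7   5  10  10   8  64  73  62]
 [ 60  69  56  15   5   9   9   9   5   0  65  83  76]
 [ 82  80  58  15   3   4  12   9   5   4  56 134 139]
 [ 64  66  46   9   8   9  12   1   9   0  57 118 119]
 [ 79  83  62  19   6   3   7  10   4   1  73 123 147]
 [ 71  62  50  26   1   8   8   2   1   0 125 130 110]
 [ 94 141 125  24   0   3   1   2   0   0 129 161 143]
 [ 98 106  84  57  46  43  42  39  42  45  79  99  92]]
```

```bash
python3 -m handwheel '[{"dx":0.002,"dy":-0.001,"dz":0.012,"spin":0,"claw":1},{"dx":0,"dy":0,"dz":0.01,"spin":0,"claw":1},{"dx":0,"dy":0,"dz":0.007,"spin":0,"claw":1},{"dx":0,"dy":0,"dz":0.003,"spin":0,"claw":1},{"dx":0,"dy":0,"dz":0,"spin":0,"claw":1}]'
python3 -m handwheel '[{"dx":0,"dy":0,"dz":0,"spin":0,"claw":0.2},{"dx":0,"dy":0,"dz":0,"spin":0,"claw":0},{"dx":0,"dy":0,"dz":0,"spin":0,"claw":-0.3},{"dx":0,"dy":0,"dz":0,"spin":0,"claw":-0.5},{"dx":0,"dy":0,"dz":0,"spin":0,"claw":-0.5}]'
```

```text
t: 3.53
tool_pos: [0.4334, 0.2239, 0.0745]
tcp_rot: [[1.0, -0.0, -0.001], [-0.0, -1.0, -0.0], [-0.001, 0.0, -1.0]]
force: [1.4, -1.1, 0.6]
finger_gap: 1.0
t: 3.95
tool_pos: [0.4341, 0.2243, 0.0756]
tcp_rot: [[1.0, -0.0, 0.001], [-0.0, -1.0, 0.0], [0.001, -0.0, -1.0]]
force: [0.3, 0.8, 1.6]
finger_gap: 0.71
```

```bash
python3 -m handwheel '[{"dx":0,"dy":0,"dz":0,"spin":0,"claw":-1},{"dx":0,"dy":0,"dz":0,"spin":0,"claw":-1},{"dx":0,"dy":0,"dz":0,"spin":0,"claw":-1},{"dx":0,"dy":0,"dz":0,"spin":0,"claw":-1},{"dx":0,"dy":0,"dz":0,"spin":0,"claw":-1}]'
python3 -m handwheel '[{"dx":0,"dy":0,"dz":-0.01,"spin":0,"claw":-1},{"dx":0,"dy":0,"dz":-0.03,"spin":0,"claw":-1},{"dx":0,"dy":0,"dz":-0.035,"spin":0,"claw":-1},{"dx":0,"dy":0,"dz":-0.035,"spin":0,"claw":-1},{"dx":0,"dy":0,"dz":-0.02,"spin":0,"claw":-1}]'
```

```text
t: 4.37
tool_pos: [0.4341, 0.2243, 0.0756]
tcp_rot: [[1.0, -0.0, 0.001], [-0.0, -1.0, 0.0], [0.001, -0.0, -1.0]]
force: [0.1, 0.2, 5.2]
finger_gap: 0.678
t: 4.78
tool_pos: [0.4343, 0.2247, 0.2092]
tcp_rot: [[1.0, 0.0, 0.003], [0.0, -1.0, 0.001], [0.003, -0.001, -1.0]]
force: [1.0, 0.2, -0.7]
finger_gap: 0.68
```

```bash
python3 -m handwheel '[{"dx":0.01,"dy":0.02,"dz":0,"spin":0,"claw":-1},{"dx":0.015,"dy":0.03,"dz":0,"spin":0,"claw":-1},{"dx":0.015,"dy":0.03,"dz":0,"spin":0,"claw":-1},{"dx":0.015,"dy":0.03,"dz":0,"spin":0,"claw":-1},{"dx":0.015,"dy":0.03,"dz":0,"spin":0,"claw":-1}]'
python3 -m handwheel '[{"dx":0.015,"dy":0.03,"dz":0,"spin":0,"claw":-1},{"dx":0.015,"dy":0.03,"dz":0,"spin":0,"claw":-1},{"dx":0.015,"dy":0.03,"dz":0,"spin":0,"claw":-1},{"dx":0.015,"dy":0.03,"dz":0,"spin":0,"claw":-1},{"dx":0.015,"dy":0.03,"dz":0,"spin":0,"claw":-1}]'
python3 -m handwheel '[{"dx":0.015,"dy":0.03,"dz":0,"spin":0,"claw":-1},{"dx":0.015,"dy":0.03,"dz":0,"spin":0,"claw":-1},{"dx":0.015,"dy":0.03,"dz":0.005,"spin":0,"claw":-1},{"dx":0.01,"dy":0.012,"dz":0.01,"spin":0,"claw":-1},{"dx":0.002,"dy":0,"dz":0.01,"spin":0,"claw":-1}]'
python3 - <<'E'
from h import *
im=snap('side','b');crop(im,370,225,100,75,8,'b_s.png')
im=snap('top','b');crop(im,371,176,100,75,8,'b_t.png')
print(robot.get_obs()['tool_pos'])
E
```

```text
t: 5.2
tool_pos: [0.504, 0.0825, 0.2058]
tcp_rot: [[1.0, 0.0, 0.0], [0.0, -1.0, -0.0], [0.0, 0.0, -1.0]]
force: [1.0, 0.0, -0.7]
finger_gap: 0.681
t: 5.62
tool_pos: [0.579, -0.0676, 0.2057]
tcp_rot: [[1.0, -0.0, -0.0], [-0.0, -1.0, 0.0], [-0.0, -0.0, -1.0]]
force: [1.1, 0.4, -1.2]
finger_gap: 0.686
t: 6.03
tool_pos: [0.6363, -0.1728, 0.18]
tcp_rot: [[1.0, -0.006, 0.0], [-0.006, -1.0, -0.002], [0.0, 0.002, -1.0]]
force: [-1.1, -0.6, -0.8]
finger_gap: 0.68
[ 0.6347 -0.1677  0.1781]
```

View pics/b_s.png

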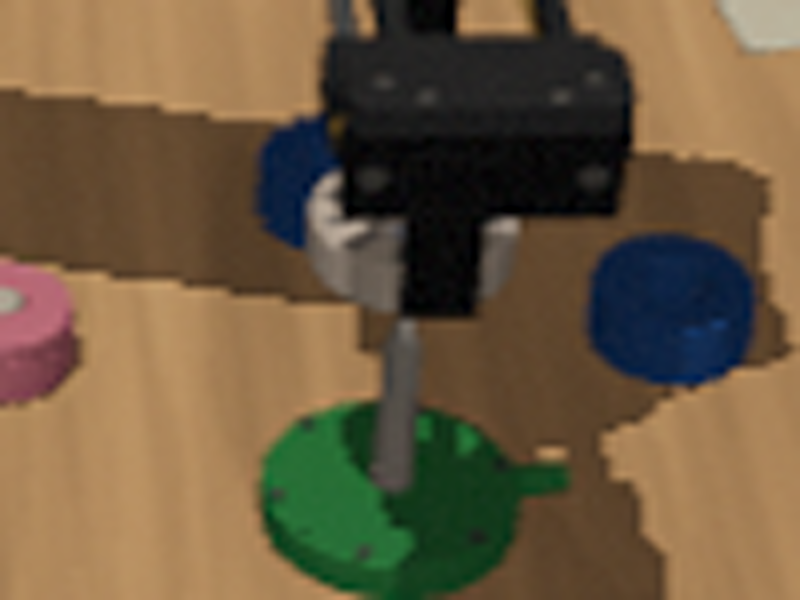

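View pics/b_t.png

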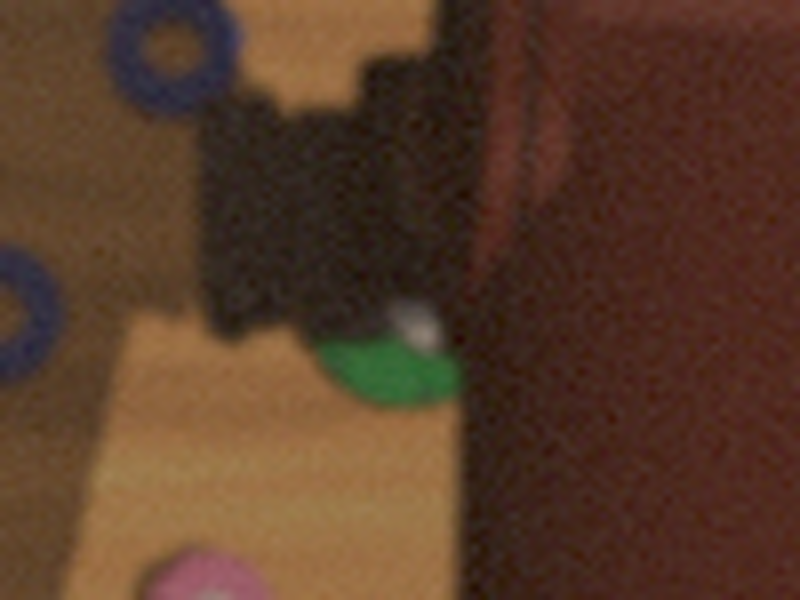

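```bash
cat >> h.py <<'E'
def cyl(n,x,y,z0,h,r):
    a=np.linspace(0,2*np.pi,73);P=np.array([proj(n,(x+r*np.cos(t),y+r*np.sin(t),z)) for z in(z0,z0+h) for t in a])
    return P[:,0].min(),P[:,0].max(),P[:,1].min(),P[:,1].max()
E
python3 - <<'E'
from h import *
x,y,z=.6347,-.1677,.1781
print('ring pred',cyl('side',x,y,z-.0756,.016,.03),'seen',320+307/8-.4,320+520/8-.4)
for d in(.03,.045):print('finger',proj('side',(x,y-d,z-.07)),'seen',320+440.5/8-.4, 188+315/8-.4)
print('disc pred',cyl('side',.634,-.167,0,.014,.04),'seen',320+262/8-.4,'bottom',188+597/8)
print('dz: tip',proj('side',(.634,-.167,.078)),proj('side',(.634,-.167,.014)),320+407/8-.4,188+322/8-.4)
print('px/mm',proj('side',(x+.01,y,.1))-proj('side',(x,y,.1)))
E
```

```text
ring pred (np.float64(358.3986244177197), np.float64(384.74632726779873), np.float64(204.5174124788743), np.float64(225.37964138811475)) seen 357.975 384.6
finger [373.0003 223.4296] seen 374.6625 226.975
finger [373.8087 227.4683] seen 374.6625 226.975
disc pred (np.float64(351.66516390345197), np.float64(384.9096273021505), np.float64(236.23885459452987), np.float64(261.91286320762333)) seen 352.35 bottom 262.625
dz: tip [370.21   225.6829] [368.4014 246.5667] 370.475 227.85
px/mm [ 4.2582 -0.0466]
```

The ring sits level in the jaws at side (371,216), right above the pin tip at (370,228). The offset is about 1 mm. Lowering now.

```bash
python3 -m handwheel '[{"dx":0.0005,"dy":-0.0005,"dz":0.008,"spin":0,"claw":-1},{"dx":0,"dy":0,"dz":0.008,"spin":0,"claw":-1},{"dx":0,"dy":0,"dz":0.008,"spin":0,"claw":-1},{"dx":0,"dy":0,"dz":0.008,"spin":0,"claw":-1},{"dx":0,"dy":0,"dz":0.008,"spin":0,"claw":-1}]'
python3 -m handwheel '[{"dx":0,"dy":0,"dz":0.008,"spin":0,"claw":-1},{"dx":0,"dy":0,"dz":0.008,"spin":0,"claw":-1},{"dx":0,"dy":0,"dz":0.008,"spin":0,"claw":-1},{"dx":0,"dy":0,"dz":0.008,"spin":0,"claw":-1},{"dx":0,"dy":0,"dz":0.004,"spin":0,"claw":-1}]'
```

```text
t: 6.55
tool_pos: [0.6361, -0.1669, 0.1396]
tcp_rot: [[1.0, 0.0, -0.0], [0.0, -1.0, 0.0], [-0.0, -0.0, -1.0]]
force: [0.4, -0.6, -0.7]
finger_gap: 0.683
t: 6.97
tool_pos: [0.6358, -0.1673, 0.1027]
tcp_rot: [[1.0, -0.0, -0.001], [-0.0, -1.0, 0.0], [-0.001, -0.0, -1.0]]
force: [-0.6, 0.6, -0.9]
finger_gap: 0.685
```

```bash
python3 -m handwheel '[{"dx":0,"dy":0,"dz":0.004,"spin":0,"claw":-1},{"dx":0,"dy":0,"dz":0.004,"spin":0,"claw":-1},{"dx":0,"dy":0,"dz":0.002,"spin":0,"claw":-1},{"dx":0,"dy":0,"dz":0.001,"spin":0,"claw":-1},{"dx":0,"dy":0,"dz":0.001,"spin":0,"claw":-1}]'
python3 -m handwheel '[{"dx":0,"dy":0,"dz":0.0005,"spin":0,"claw":-1},{"dx":0,"dy":0,"dz":0.0005,"spin":0,"claw":-1},{"dx":0,"dy":0,"dz":0,"spin":0,"claw":-1},{"dx":0,"dy":0,"dz":0,"spin":0,"claw":-1},{"dx":0,"dy":0,"dz":0,"spin":0,"claw":-1}]'
```

```text
t: 7.38
tool_pos: [0.6364, -0.1674, 0.0924]
tcp_rot: [[1.0, -0.0, 0.0], [-0.0, -1.0, -0.0], [0.0, 0.0, -1.0]]
force: [0.7, 0.1, -0.3]
finger_gap: 0.68
t: 7.8
tool_pos: [0.6363, -0.1674, 0.0914]
tcp_rot: [[1.0, -0.0, 0.0], [-0.0, -1.0, -0.0], [0.0, 0.0, -1.0]]
force: [-0.3, 0.1, -0.5]
finger_gap: 0.679
```

```bash
python3 -m handwheel '[{"dx":0,"dy":0,"dz":0.0006,"spin":0,"claw":-1},{"dx":0,"dy":0,"dz":0.0006,"spin":0,"claw":-1},{"dx":0,"dy":0,"dz":0.0006,"spin":0,"claw":-1},{"dx":0,"dy":0,"dz":0,"spin":0,"claw":-1},{"dx":0,"dy":0,"dz":0,"spin":0,"claw":-1}]'
```

```text
t: 8.22
tool_pos: [0.6363, -0.1674, 0.0897]
tcp_rot: [[1.0, -0.0, 0.0], [-0.0, -1.0, 0.0], [0.0, -0.0, -1.0]]
force: [-2.7, 0.6, 3.1]
finger_gap: 0.682
```

Contact: Fz is 3 N at the expected height. Opening and backing off.

```bash
python3 -m handwheel '[{"dx":0,"dy":0,"dz":0,"spin":0,"claw":0.45},{"dx":0,"dy":0,"dz":0,"spin":0,"claw":0.6},{"dx":0,"dy":0,"dz":0,"spin":0,"claw":0.8},{"dx":0,"dy":0,"dz":0,"spin":0,"claw":1},{"dx":0,"dy":0,"dz":0,"spin":0,"claw":1}]'
python3 -m handwheel '[{"dx":0,"dy":0,"dz":-0.01,"spin":0,"claw":1},{"dx":0,"dy":0,"dz":-0.03,"spin":0,"claw":1},{"dx":0,"dy":0,"dz":-0.035,"spin":0,"claw":1},{"dx":0,"dy":0,"dz":-0.035,"spin":0,"claw":1},{"dx":0,"dy":0,"dz":-0.01,"spin":0,"claw":1}]'
```

```text
t: 8.63
tool_pos: [0.6362, -0.1674, 0.0893]
tcp_rot: [[1.0, -0.0, -0.0], [-0.0, -1.0, 0.0], [-0.0, -0.0, -1.0]]
force: [-0.4, -0.7, 0.1]
finger_gap: 0.933
t: 9.05
tool_pos: [0.6384, -0.1676, 0.2166]
tcp_rot: [[1.0, -0.0, 0.008], [-0.0, -1.0, -0.002], [0.008, 0.002, -1.0]]
force: [1.6, -0.3, 1.0]
finger_gap: 1.005
```

```bash
python3 -m handwheel '[{"dx":0,"dy":-0.03,"dz":0,"spin":0,"claw":1},{"dx":0,"dy":-0.035,"dz":0,"spin":0,"claw":1},{"dx":0,"dy":-0.035,"dz":0,"spin":0,"claw":1},{"dx":0,"dy":-0.035,"dz":0,"spin":0,"claw":1},{"dx":0,"dy":-0.018,"dz":0,"spin":0,"claw":1}]'
python3 -m handwheel '[{"dx":0,"dy":0,"dz":0.025,"spin":0,"claw":1},{"dx":0,"dy":0,"dz":0.03,"spin":0,"claw":1},{"dx":0,"dy":0,"dz":0.025,"spin":0,"claw":1},{"dx":0,"dy":0,"dz":0.01,"spin":0,"claw":1},{"dx":0,"dy":0,"dz":0,"spin":0,"claw":1}]'
python3 - <<'E'
from h import *
im=snap('side','c');crop(im,365,225,100,75,8,'c2_s.png')
im=snap('top','c');crop(im,340,176,100,75,8,'c2_t.png')
print(robot.get_obs()['tool_pos'])
E
```

```text
t: 9.47
tool_pos: [0.6361, -0.0088, 0.2105]
tcp_rot: [[1.0, 0.004, 0.001], [0.004, -1.0, 0.002], [0.001, -0.002, -1.0]]
force: [0.1, 1.3, -0.1]
finger_gap: 0.997
t: 9.88
tool_pos: [0.6349, -0.0145, 0.1173]
tcp_rot: [[1.0, -0.0, -0.004], [-0.0, -1.0, 0.0], [-0.004, -0.0, -1.0]]
force: [0.2, 0.2, 0.2]
finger_gap: 1.002
[ 0.6369 -0.0144  0.1207]
```

View pics/c2_s.png

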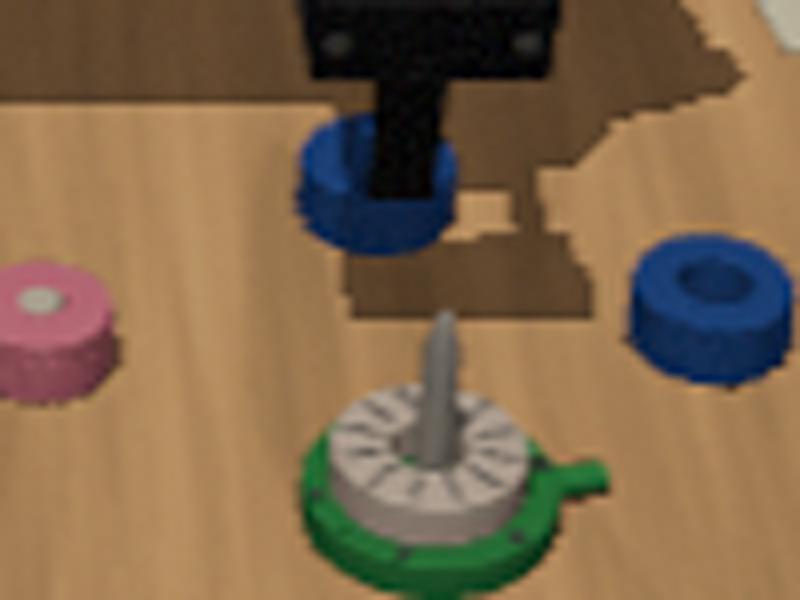

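View pics/c2_t.png

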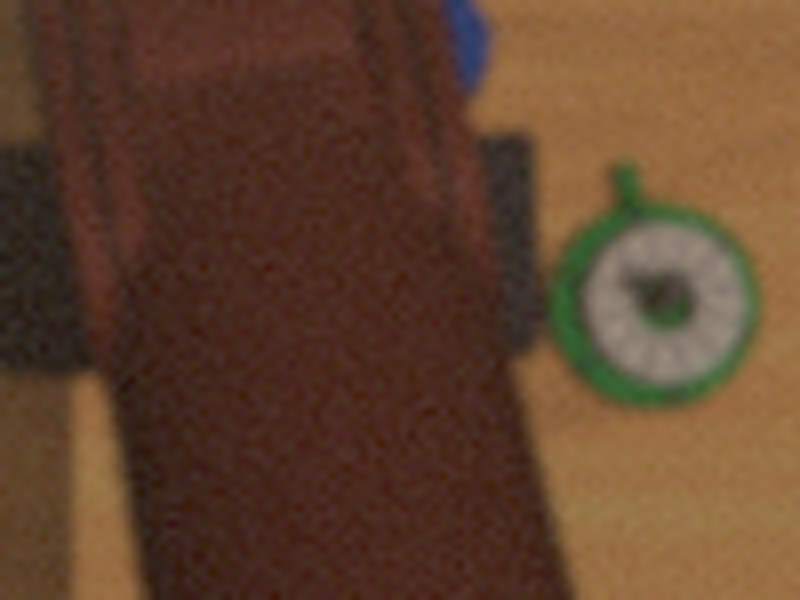

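```bash
python3 - <<'E'
from h import *
x,y,z=.6369,-.0144,.1207
for d in(.0435,.0585): print('finger',proj('side',(x,y-d,z-.07)))
print('seen',315+405/8-.4,188+198/8-.4)
c=cyl('side',x,-.0135,0,.024,.026);print('cell if at tcp x',c,(c[0]+c[1])/2,'seen',315+300/8-.4,315+458/8-.4)
im=cv2.imread('pics/top_c.png')[:,:,::-1]
b=blob(im,'white','top',(423-290+290,214-0),14)
print(blob(im,'white','top',(373,175),14))
for yy in(-.1674,-.165):print(proj('top',(.636,yy,.030)))
E
```

```text
finger [365.6272 208.1425]
finger [366.2744 211.5805]
seen 365.225 212.35
cell if at tcp x (np.float64(352.9596026658505), np.float64(372.92958715773057), np.float64(201.00661303655295), np.float64(219.6366484850458)) 362.94459491179055 seen 352.1 371.85
(array([373.8837, 176.3971]), (364, 167, 21, 20))
[372.4238 174.2547]
[371.6255 174.273 ]
```

```bash
python3 -m handwheel '[{"dx":-0.0007,"dy":-0.0005,"dz":0.012,"spin":0,"claw":1},{"dx":0,"dy":0,"dz":0.015,"spin":0,"claw":1},{"dx":0,"dy":0,"dz":0.01,"spin":0,"claw":1},{"dx":0,"dy":0,"dz":0.006,"spin":0,"claw":1},{"dx":0,"dy":0,"dz":0.002,"spin":0,"claw":1}]'
python3 -m handwheel '[{"dx":0,"dy":0,"dz":0,"spin":0,"claw":0.3},{"dx":0,"dy":0,"dz":0,"spin":0,"claw":0.1},{"dx":0,"dy":0,"dz":0,"spin":0,"claw":-0.3},{"dx":0,"dy":0,"dz":0,"spin":0,"claw":-1},{"dx":0,"dy":0,"dz":0,"spin":0,"claw":-1}]'
python3 -m handwheel '[{"dx":0,"dy":0,"dz":0,"spin":0,"claw":-1},{"dx":0,"dy":0,"dz":0,"spin":0,"claw":-1},{"dx":0,"dy":0,"dz":0,"spin":0,"claw":-1},{"dx":0,"dy":0,"dz":0,"spin":0,"claw":-1},{"dx":0,"dy":0,"dz":0,"spin":0,"claw":-1}]'
```

```text
t: 10.4
tool_pos: [0.6353, -0.014, 0.0736]
tcp_rot: [[1.0, -0.0, -0.001], [-0.0, -1.0, 0.0], [-0.001, -0.0, -1.0]]
force: [-0.1, 0.1, -0.2]
finger_gap: 1.0
t: 10.82
tool_pos: [0.6359, -0.0139, 0.075]
tcp_rot: [[1.0, -0.0, 0.001], [-0.0, -1.0, 0.0], [0.001, -0.0, -1.0]]
force: [-1.2, 1.4, 1.4]
finger_gap: 0.705
t: 11.23
tool_pos: [0.6358, -0.0138, 0.0748]
tcp_rot: [[1.0, -0.0, 0.0], [-0.0, -1.0, 0.0], [0.0, -0.0, -1.0]]
force: [0.1, 0.6, 3.7]
finger_gap: 0.59
```

```bash
python3 -m handwheel '[{"dx":0,"dy":0,"dz":-0.01,"spin":0,"claw":-1},{"dx":0,"dy":0,"dz":-0.03,"spin":0,"claw":-1},{"dx":0,"dy":0,"dz":-0.035,"spin":0,"claw":-1},{"dx":0,"dy":0,"dz":-0.03,"spin":0,"claw":-1},{"dx":0,"dy":0,"dz":-0.01,"spin":0,"claw":-1}]'
python3 -m handwheel '[{"dx":0,"dy":0.02,"dz":0,"spin":0,"claw":-1},{"dx":0,"dy":0.035,"dz":0,"spin":0,"claw":-1},{"dx":0,"dy":0.035,"dz":0,"spin":0,"claw":-1},{"dx":0,"dy":0.035,"dz":0,"spin":0,"claw":-1},{"dx":0,"dy":0.027,"dz":0,"spin":0,"claw":-1}]'
python3 - <<'E'
from h import *
im=snap('side','d');crop(im,370,225,100,75,8,'d_s.png')
print(robot.get_obs()['tool_pos'],robot.get_obs()['finger_gap'])
E
```

```text
t: 11.65
tool_pos: [0.6374, -0.0139, 0.1952]
tcp_rot: [[1.0, -0.0, 0.006], [-0.0, -1.0, -0.0], [0.006, 0.0, -1.0]]
force: [1.7, 0.7, 1.0]
finger_gap: 0.587
t: 12.07
tool_pos: [0.6347, -0.1696, 0.1895]
tcp_rot: [[1.0, -0.002, -0.001], [-0.002, -1.0, -0.001], [-0.001, 0.001, -1.0]]
force: [0.4, -0.2, -0.5]
finger_gap: 0.587
[ 0.6339 -0.1763  0.1892] 0.5932097166491977
```

View pics/d_s.png

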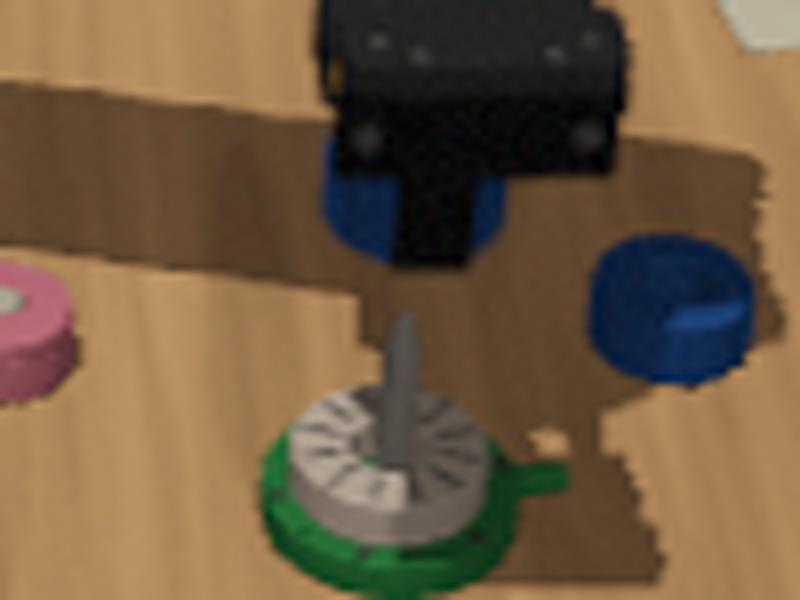

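```bash
python3 -m handwheel '[{"dx":0,"dy":0,"dz":0.008,"spin":0,"claw":-1},{"dx":0,"dy":0,"dz":0,"spin":0,"claw":-1},{"dx":0,"dy":0,"dz":0,"spin":0,"claw":-1},{"dx":0,"dy":0,"dz":0,"spin":0,"claw":-1},{"dx":0,"dy":0,"dz":0,"spin":0,"claw":-1}]'
python3 - <<'E'
from h import *
im=snap('side','e');crop(im,370,225,100,75,8,'d_s.png')
p=robot.get_obs()['tool_pos'];print(p)
print('pred',cyl('side',p[0],p[1],p[2]-.0748,.024,.026))
b=blob(im,'blue','side',(370,210),26);print(b)
E
```

```text
t: 12.53
tool_pos: [0.6358, -0.1645, 0.1817]
tcp_rot: [[1.0, 0.002, 0.0], [0.002, -1.0, 0.0], [0.0, -0.0, -1.0]]
force: [-0.4, -0.3, -1.1]
finger_gap: 0.588
[ 0.6358 -0.1647  0.1817]
pred (np.float64(360.56733294745203), np.float64(383.7584473369233), np.float64(200.4416727003025), np.float64(221.98088358422825))
(array([366.3223, 216.8871]), (362, 213, 9, 10))
```

View pics/d_s.png

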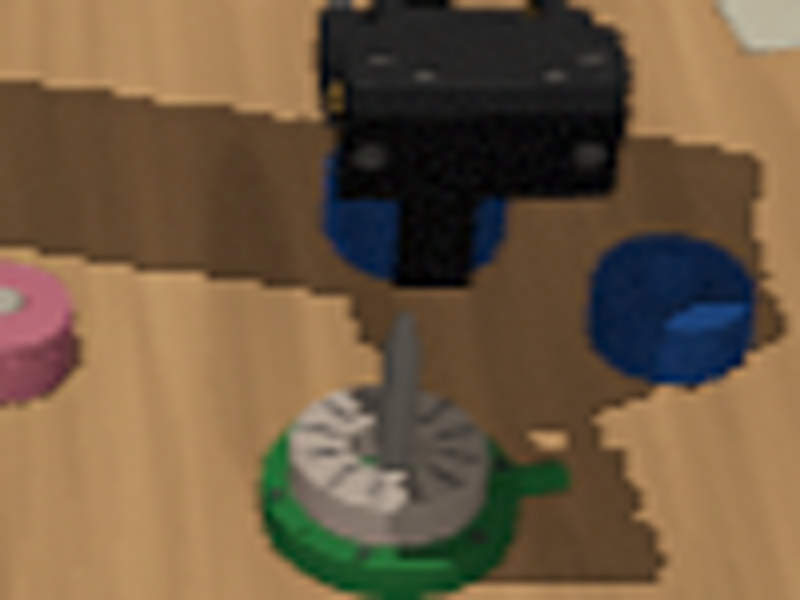

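```bash
python3 -m handwheel '[{"dx":0,"dy":0,"dz":0.009,"spin":0,"claw":-1},{"dx":0,"dy":0,"dz":0.009,"spin":0,"claw":-1},{"dx":0,"dy":0,"dz":0.009,"spin":0,"claw":-1},{"dx":0,"dy":0,"dz":0.009,"spin":0,"claw":-1},{"dx":0,"dy":0,"dz":0.009,"spin":0,"claw":-1}]'
python3 -m handwheel '[{"dx":0,"dy":0,"dz":0.007,"spin":0,"claw":-1},{"dx":0,"dy":0,"dz":0.007,"spin":0,"claw":-1},{"dx":0,"dy":0,"dz":0.006,"spin":0,"claw":-1},{"dx":0,"dy":0,"dz":0.004,"spin":0,"claw":-1},{"dx":0,"dy":0,"dz":0.002,"spin":0,"claw":-1}]'
python3 -m handwheel '[{"dx":0,"dy":0,"dz":0.002,"spin":0,"claw":-1},{"dx":0,"dy":0,"dz":0.001,"spin":0,"claw":-1},{"dx":0,"dy":0,"dz":0,"spin":0,"claw":-1},{"dx":0,"dy":0,"dz":0,"spin":0,"claw":-1},{"dx":0,"dy":0,"dz":0,"spin":0,"claw":-1}]'
```

```text
t: 13.0
tool_pos: [0.6352, -0.1659, 0.1349]
tcp_rot: [[1.0, -0.0, -0.001], [-0.0, -1.0, 0.0], [-0.001, -0.0, -1.0]]
force: [-0.5, -0.7, -0.2]
finger_gap: 0.586
t: 13.42
tool_pos: [0.6354, -0.1659, 0.1097]
tcp_rot: [[1.0, -0.0, -0.001], [-0.0, -1.0, 0.0], [-0.001, -0.0, -1.0]]
force: [0.6, 0.7, -0.6]
finger_gap: 0.589
t: 13.83
tool_pos: [0.6357, -0.166, 0.1078]
tcp_rot: [[1.0, -0.0, 0.001], [-0.0, -1.0, -0.0], [0.001, 0.0, -1.0]]
force: [0.6, -0.4, -1.0]
finger_gap: 0.587
```

```bash
python3 -m handwheel '[{"dx":0,"dy":0,"dz":0.0012,"spin":0,"claw":-1},{"dx":0,"dy":0,"dz":0.001,"spin":0,"claw":-1},{"dx":0,"dy":0,"dz":0.001,"spin":0,"claw":-1},{"dx":0,"dy":0,"dz":0,"spin":0,"claw":-1},{"dx":0,"dy":0,"dz":0,"spin":0,"claw":-1}]'
```

```text
t: 14.25
tool_pos: [0.6356, -0.1659, 0.1048]
tcp_rot: [[1.0, -0.0, 0.0], [-0.0, -1.0, -0.0], [0.0, 0.0, -1.0]]
force: [-2.2, 0.1, 5.4]
finger_gap: 0.594
```

```bash
python3 -m handwheel '[{"dx":0,"dy":0,"dz":0,"spin":0,"claw":0.4},{"dx":0,"dy":0,"dz":0,"spin":0,"claw":0.6},{"dx":0,"dy":0,"dz":0,"spin":0,"claw":0.8},{"dx":0,"dy":0,"dz":0,"spin":0,"claw":1},{"dx":0,"dy":0,"dz":0,"spin":0,"claw":1}]'
python3 -m handwheel '[{"dx":0,"dy":0,"dz":-0.01,"spin":0,"claw":1},{"dx":0,"dy":0,"dz":-0.03,"spin":0,"claw":1},{"dx":0,"dy":0,"dz":-0.03,"spin":0,"claw":1},{"dx":0,"dy":0,"dz":-0.02,"spin":0,"claw":1},{"dx":-0.01,"dy":0.005,"dz":-0.01,"spin":0,"claw":1}]'
python3 -m handwheel '[{"dx":-0.03,"dy":0.015,"dz":0,"spin":0,"claw":1},{"dx":-0.035,"dy":0.018,"dz":0,"spin":0,"claw":1},{"dx":-0.035,"dy":0.018,"dz":0,"spin":0,"claw":1},{"dx":-0.035,"dy":0.018,"dz":0,"spin":0,"claw":1},{"dx":-0.017,"dy":0.011,"dz":0,"spin":0,"claw":1}]'
python3 -m handwheel '[{"dx":0,"dy":0,"dz":0.025,"spin":0,"claw":1},{"dx":0,"dy":0,"dz":0.03,"spin":0,"claw":1},{"dx":0,"dy":0,"dz":0.025,"spin":0,"claw":1},{"dx":0,"dy":0,"dz":0.01,"spin":0,"claw":1},{"dx":0,"dy":0,"dz":0,"spin":0,"claw":1}]'
python3 - <<'E'
from h import *
im=snap('side','f');crop(im,330,255,130,97,6,'f_s.png')
p=robot.get_obs()['tool_pos'];print(p)
for d in(.0435,.0585): print('finger',proj('side',(p[0],p[1]-d,p[2]-.07)))
c=cyl('side',p[0],-.251,0,.012,.028);print((c[0]+c[1])/2,c)
im=snap('top','f');crop(im,360,190,100,75,8,'f_t.png')
E
```

```text
t: 14.67
tool_pos: [0.6355, -0.1659, 0.1041]
tcp_rot: [[1.0, -0.0, -0.0], [-0.0, -1.0, 0.0], [-0.0, -0.0, -1.0]]
force: [0.1, -1.1, -0.7]
finger_gap: 0.88
t: 15.08
tool_pos: [0.6278, -0.1696, 0.2084]
tcp_rot: [[1.0, 0.002, 0.006], [0.002, -1.0, -0.0], [0.006, 0.0, -1.0]]
force: [0.2, 1.7, -0.6]
finger_gap: 0.995
t: 15.5
tool_pos: [0.4683, -0.2534, 0.2037]
tcp_rot: [[1.0, -0.004, -0.003], [-0.004, -1.0, -0.001], [-0.003, 0.001, -1.0]]
force: [1.7, -0.7, 0.1]
finger_gap: 1.004
t: 15.92
tool_pos: [0.4713, -0.2503, 0.1118]
tcp_rot: [[1.0, -0.001, -0.005], [-0.001, -1.0, 0.002], [-0.005, -0.002, -1.0]]
force: [-0.6, 0.2, 0.1]
finger_gap: 1.001
[ 0.4726 -0.2507  0.1137]
finger [302.3707 274.6173]
finger [302.4282 279.4083]
302.2782507058304 (np.float64(290.0282642555339), np.float64(314.52823715612686), np.float64(263.6125136999519), np.float64(284.2998192244562))
```

View pics/f_s.png

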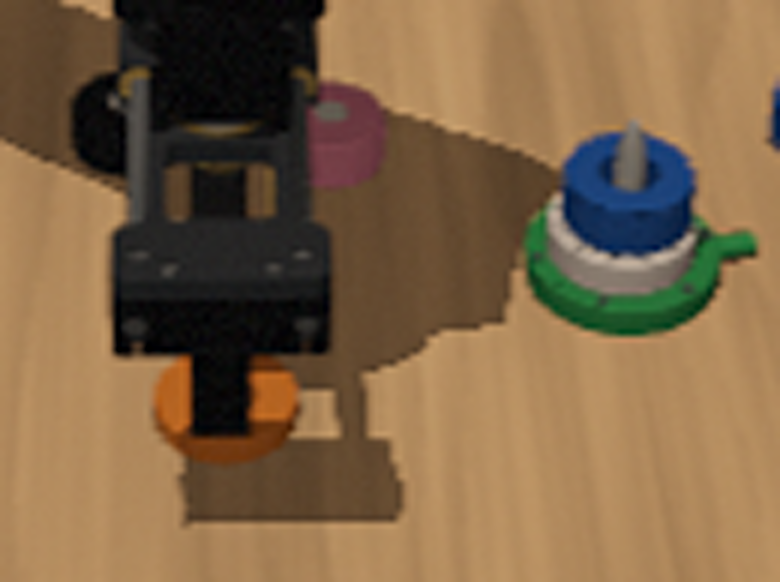

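View pics/f_t.png

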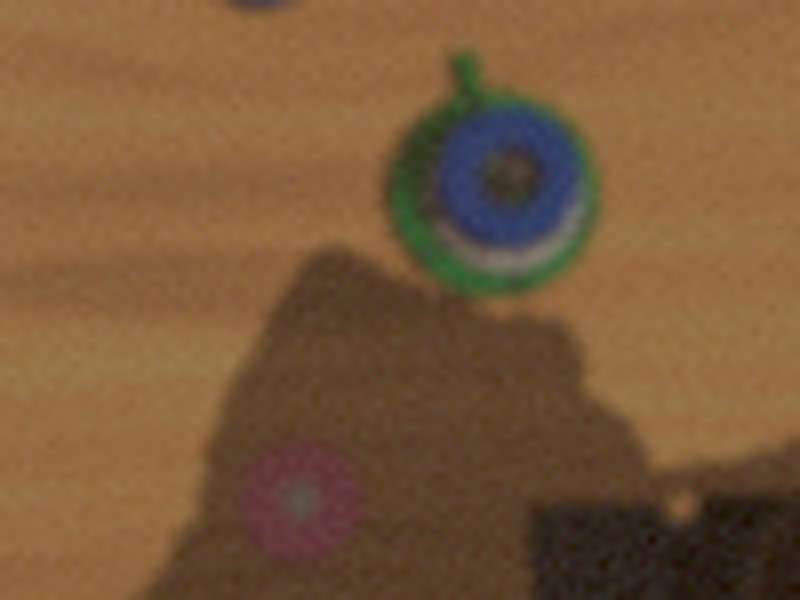

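```bash
python3 -m handwheel '[{"dx":0.0025,"dy":0,"dz":0.012,"spin":0,"claw":1},{"dx":0,"dy":0,"dz":0.012,"spin":0,"claw":1},{"dx":0,"dy":0,"dz":0.008,"spin":0,"claw":1},{"dx":0,"dy":0,"dz":0.005,"spin":0,"claw":1},{"dx":0,"dy":0,"dz":0.003,"spin":0,"claw":1}]'
python3 -m handwheel '[{"dx":0,"dy":0,"dz":0,"spin":0,"claw":0.3},{"dx":0,"dy":0,"dz":0,"spin":0,"claw":0.1},{"dx":0,"dy":0,"dz":0,"spin":0,"claw":-0.3},{"dx":0,"dy":0,"dz":0,"spin":0,"claw":-1},{"dx":0,"dy":0,"dz":0,"spin":0,"claw":-1}]'
python3 -m handwheel '[{"dx":0,"dy":0,"dz":0,"spin":0,"claw":-1},{"dx":0,"dy":0,"dz":0,"spin":0,"claw":-1},{"dx":0,"dy":0,"dz":0,"spin":0,"claw":-1},{"dx":0,"dy":0,"dz":0,"spin":0,"claw":-1},{"dx":0,"dy":0,"dz":0,"spin":0,"claw":-1}]'
```

```text
t: 16.43
tool_pos: [0.4756, -0.2506, 0.0732]
tcp_rot: [[1.0, -0.0, -0.001], [-0.0, -1.0, 0.001], [-0.001, -0.001, -1.0]]
force: [0.2, -0.6, 0.3]
finger_gap: 1.0
t: 16.85
tool_pos: [0.4763, -0.2509, 0.0746]
tcp_rot: [[1.0, -0.0, 0.001], [-0.0, -1.0, -0.0], [0.001, 0.0, -1.0]]
force: [0.4, 0.0, 0.8]
finger_gap: 0.706
t: 17.27
tool_pos: [0.4762, -0.2508, 0.0745]
tcp_rot: [[1.0, -0.0, 0.0], [-0.0, -1.0, -0.0], [0.0, 0.0, -1.0]]
force: [-0.4, 1.7, 5.9]
finger_gap: 0.624
```

```bash
python3 -m handwheel '[{"dx":0,"dy":0,"dz":-0.01,"spin":0,"claw":-1},{"dx":0,"dy":0,"dz":-0.03,"spin":0,"claw":-1},{"dx":0,"dy":0,"dz":-0.035,"spin":0,"claw":-1},{"dx":0,"dy":0,"dz":-0.03,"spin":0,"claw":-1},{"dx":0,"dy":0,"dz":-0.01,"spin":0,"claw":-1}]'
python3 -m handwheel '[{"dx":0.02,"dy":-0.01,"dz":0,"spin":0,"claw":-1},{"dx":0.035,"dy":-0.018,"dz":0,"spin":0,"claw":-1},{"dx":0.035,"dy":-0.018,"dz":0,"spin":0,"claw":-1},{"dx":0.035,"dy":-0.019,"dz":0,"spin":0,"claw":-1},{"dx":0.025,"dy":-0.014,"dz":0,"spin":0,"claw":-1}]'
python3 -m handwheel '[{"dx":0.01,"dy":-0.006,"dz":0,"spin":0,"claw":-1},{"dx":0,"dy":0,"dz":0,"spin":0,"claw":-1},{"dx":0,"dy":0,"dz":0,"spin":0,"claw":-1},{"dx":0,"dy":0,"dz":0,"spin":0,"claw":-1},{"dx":0,"dy":0,"dz":0,"spin":0,"claw":-1}]'
python3 - <<'E'
from h import *
im=snap('side','g');crop(im,370,225,100,75,8,'g_s.png')
p=robot.get_obs()['tool_pos'];print(p)
c=cyl('side',p[0],p[1],p[2]-.0745,.012,.028);print(c,(c[0]+c[1])/2)
E
```

```text
t: 17.68
tool_pos: [0.4776, -0.2517, 0.1944]
tcp_rot: [[1.0, -0.0, 0.006], [-0.0, -1.0, -0.003], [0.006, 0.003, -1.0]]
force: [1.0, -1.1, 0.4]
finger_gap: 0.622
t: 18.1
tool_pos: [0.6283, -0.1696, 0.1892]
tcp_rot: [[1.0, 0.001, 0.001], [0.001, -1.0, 0.001], [0.001, -0.001, -1.0]]
force: [0.9, 0.1, -0.5]
finger_gap: 0.621
t: 18.52
tool_pos: [0.6348, -0.1677, 0.1894]
tcp_rot: [[1.0, -0.002, -0.001], [-0.002, -1.0, -0.001], [-0.001, 0.001, -1.0]]
force: [-0.0, -0.3, -0.4]
finger_gap: 0.624
[ 0.635  -0.1675  0.1895]
(np.float64(359.66826427332126), np.float64(384.2903384078271), np.float64(202.00350326147378), np.float64(220.42362337209704)) 371.9793013405742
```

View pics/g_s.png

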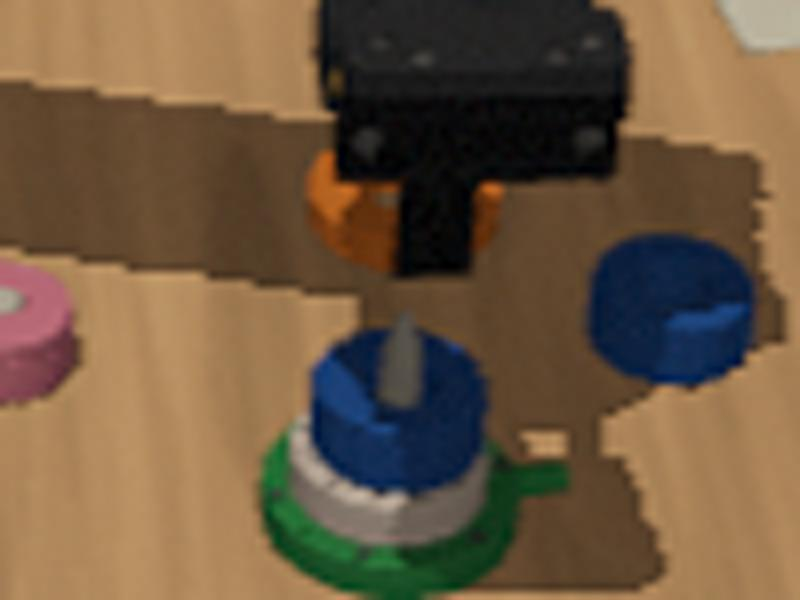

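The spacer's centre is at side x=370.1, while the pin axis at that height is about 371.5. The spacer therefore sits about 3.5 mm toward -x in the jaws, so I'll shift for that and lower.

```bash
python3 -m handwheel '[{"dx":0.0035,"dy":-0.0015,"dz":0.009,"spin":0,"claw":-1},{"dx":0,"dy":0,"dz":0.009,"spin":0,"claw":-1},{"dx":0,"dy":0,"dz":0.009,"spin":0,"claw":-1},{"dx":0,"dy":0,"dz":0.005,"spin":0,"claw":-1},{"dx":0,"dy":0,"dz":0.003,"spin":0,"claw":-1}]'
python3 - <<'E'
from h import *
im=snap('side','g2');crop(im,370,225,100,75,8,'g_s.png')
p=robot.get_obs()['tool_pos'];print(p)
E
```

```text
t: 18.98
tool_pos: [0.6388, -0.1643, 0.1524]
tcp_rot: [[1.0, -0.0, -0.002], [-0.0, -1.0, 0.001], [-0.002, -0.001, -1.0]]
force: [0.9, 0.3, -0.2]
finger_gap: 0.623
[ 0.6388 -0.1643  0.1524]
```

View pics/g_s.png

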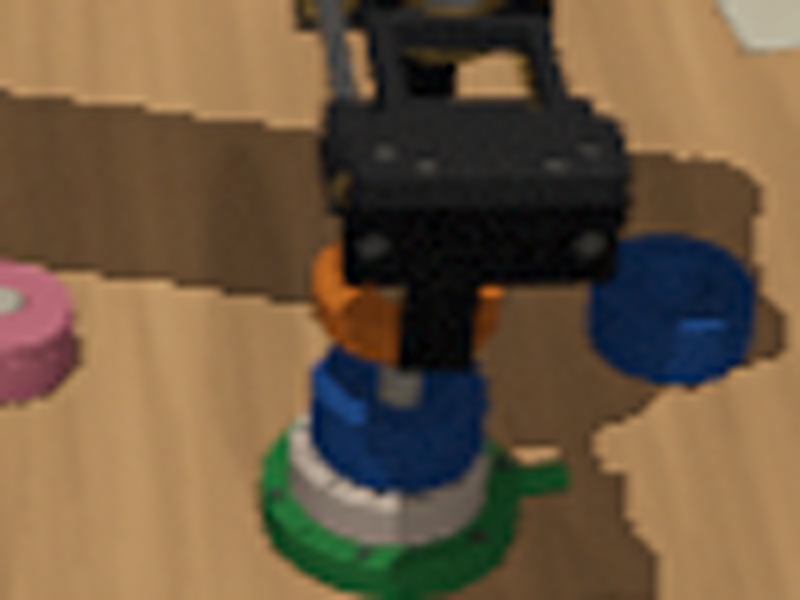

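```bash
python3 -m handwheel '[{"dx":0,"dy":0.0005,"dz":0.007,"spin":0,"claw":-1},{"dx":0,"dy":0,"dz":0.006,"spin":0,"claw":-1},{"dx":0,"dy":0,"dz":0.004,"spin":0,"claw":-1},{"dx":0,"dy":0,"dz":0.002,"spin":0,"claw":-1},{"dx":0,"dy":0,"dz":0.001,"spin":0,"claw":-1}]'
python3 -m handwheel '[{"dx":0,"dy":0,"dz":0.001,"spin":0,"claw":-1},{"dx":0,"dy":0,"dz":0.001,"spin":0,"claw":-1},{"dx":0,"dy":0,"dz":0.0005,"spin":0,"claw":-1},{"dx":0,"dy":0,"dz":0,"spin":0,"claw":-1},{"dx":0,"dy":0,"dz":0,"spin":0,"claw":-1}]'
```

```text
t: 19.45
tool_pos: [0.6394, -0.1649, 0.1337]
tcp_rot: [[1.0, -0.0, -0.001], [-0.0, -1.0, 0.0], [-0.001, -0.0, -1.0]]
force: [-0.9, -0.4, 0.2]
finger_gap: 0.625
t: 19.87
tool_pos: [0.6396, -0.1649, 0.1319]
tcp_rot: [[1.0, -0.0, 0.0], [-0.0, -1.0, 0.0], [0.0, -0.0, -1.0]]
force: [0.1, -0.0, -1.2]
finger_gap: 0.623
```

```bash
python3 -m handwheel '[{"dx":-0.001,"dy":0,"dz":0.001,"spin":0,"claw":-1},{"dx":0,"dy":0,"dz":0.001,"spin":0,"claw":-1},{"dx":0,"dy":0,"dz":0.001,"spin":0,"claw":-1},{"dx":0,"dy":0,"dz":0.0003,"spin":0,"claw":-1},{"dx":0,"dy":0,"dz":0,"spin":0,"claw":-1}]'
```

```text
t: 20.28
tool_pos: [0.6385, -0.1649, 0.1287]
tcp_rot: [[1.0, -0.0, -0.0], [-0.0, -1.0, -0.0], [-0.0, 0.0, -1.0]]
force: [-1.8, 0.8, 1.8]
finger_gap: 0.623
```

```bash
python3 -m handwheel '[{"dx":0,"dy":0,"dz":0,"spin":0,"claw":0.4},{"dx":0,"dy":0,"dz":0,"spin":0,"claw":0.6},{"dx":0,"dy":0,"dz":0,"spin":0,"claw":0.8},{"dx":0,"dy":0,"dz":0,"spin":0,"claw":1},{"dx":0,"dy":0,"dz":0,"spin":0,"claw":1}]'
python3 -m handwheel '[{"dx":0,"dy":0,"dz":-0.01,"spin":0,"claw":1},{"dx":0,"dy":0,"dz":-0.03,"spin":0,"claw":1},{"dx":0,"dy":0,"dz":-0.03,"spin":0,"claw":1},{"dx":0,"dy":0,"dz":-0.01,"spin":0,"claw":1},{"dx":-0.01,"dy":-0.005,"dz":0,"spin":0,"claw":1}]'
python3 -m handwheel '[{"dx":-0.03,"dy":-0.013,"dz":0,"spin":0,"claw":1},{"dx":-0.035,"dy":-0.014,"dz":0,"spin":0,"claw":1},{"dx":-0.035,"dy":-0.014,"dz":0,"spin":0,"claw":1},{"dx":-0.035,"dy":-0.014,"dz":0,"spin":0,"claw":1},{"dx":-0.035,"dy":-0.014,"dz":0,"spin":0,"claw":1}]'
python3 -m handwheel '[{"dx":-0.02,"dy":-0.01,"dz":0.01,"spin":0,"claw":1},{"dx":-0.0045,"dy":-0.0025,"dz":0.03,"spin":0,"claw":1},{"dx":0,"dy":0,"dz":0.03,"spin":0,"claw":1},{"dx":0,"dy":0,"dz":0.02,"spin":0,"claw":1},{"dx":0,"dy":0,"dz":0,"spin":0,"claw":1}]'
python3 - <<'E'
from h import *
im=snap('side','k');crop(im,325,230,130,97,6,'k_s.png')
p=robot.get_obs()['tool_pos'];print(p)
for d in(.0435,.0585): print('finger',proj('side',(p[0],p[1]-d,p[2]-.07)))
c=cyl('side',p[0],-.0785,0,.024,.023);print((c[0]+c[1])/2,c)
im=snap('top','k');crop(im,360,190,100,75,8,'k_t.png')
E
```

```text
t: 20.7
tool_pos: [0.6386, -0.1649, 0.1283]
tcp_rot: [[1.0, -0.0, -0.0], [-0.0, -1.0, 0.0], [-0.0, -0.0, -1.0]]
force: [0.0, -0.3, -0.5]
finger_gap: 0.912
t: 21.12
tool_pos: [0.6311, -0.1609, 0.2132]
tcp_rot: [[1.0, -0.001, 0.007], [-0.001, -1.0, -0.002], [0.007, 0.002, -1.0]]
force: [-0.4, -0.7, 0.5]
finger_gap: 1.001
t: 21.53
tool_pos: [0.457, -0.0903, 0.2088]
tcp_rot: [[1.0, -0.0, 0.001], [-0.0, -1.0, -0.0], [0.001, 0.0, -1.0]]
force: [0.8, 0.0, 0.9]
finger_gap: 0.998
t: 21.95
tool_pos: [0.4318, -0.078, 0.1158]
tcp_rot: [[1.0, 0.0, -0.005], [0.0, -1.0, 0.001], [-0.005, -0.001, -1.0]]
force: [-2.4, -0.1, 0.6]
finger_gap: 1.0
[ 0.433  -0.0781  0.1177]
finger [285.6358 225.118 ]
finger [285.5215 228.8864]
286.2268023768072 (np.float64(277.119069855002), np.float64(295.33453489861233), np.float64(216.80075604512336), np.float64(235.2206047361982))
```

View pics/k_s.png

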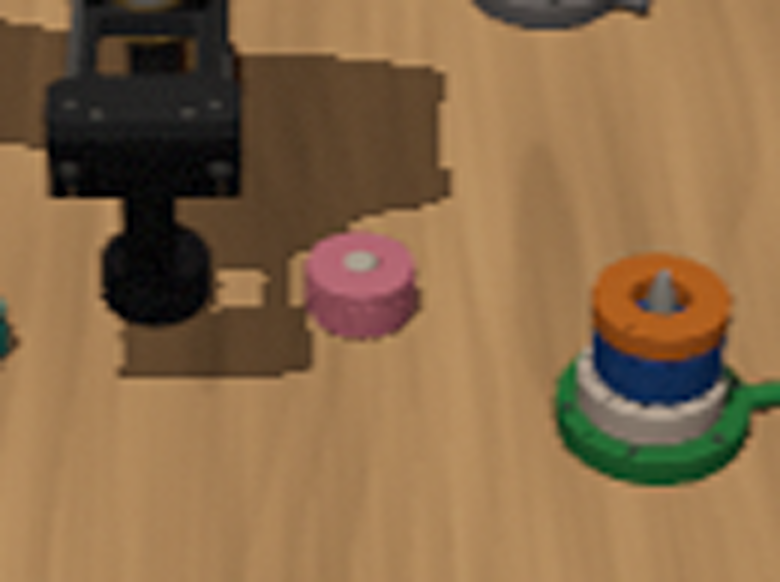

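View pics/k_t.png

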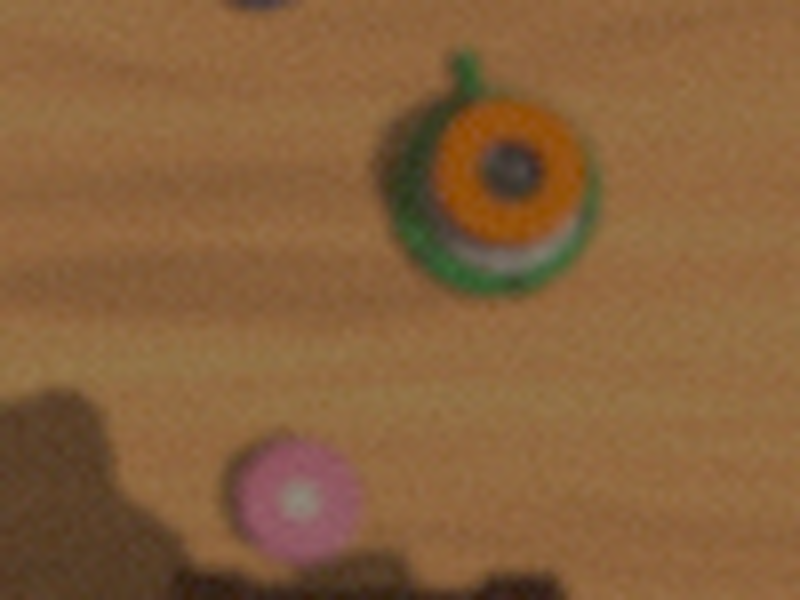

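```bash
python3 -m handwheel '[{"dx":0.0015,"dy":0,"dz":0.012,"spin":0,"claw":1},{"dx":0,"dy":0,"dz":0.013,"spin":0,"claw":1},{"dx":0,"dy":0,"dz":0.01,"spin":0,"claw":1},{"dx":0,"dy":0,"dz":0.005,"spin":0,"claw":1},{"dx":0,"dy":0,"dz":0.003,"spin":0,"claw":1}]'
python3 -m handwheel '[{"dx":0,"dy":0,"dz":0,"spin":0,"claw":0.3},{"dx":0,"dy":0,"dz":0,"spin":0,"claw":0.1},{"dx":0,"dy":0,"dz":0,"spin":0,"claw":-0.3},{"dx":0,"dy":0,"dz":0,"spin":0,"claw":-1},{"dx":0,"dy":0,"dz":0,"spin":0,"claw":-1}]'
python3 -m handwheel '[{"dx":0,"dy":0,"dz":0,"spin":0,"claw":-1},{"dx":0,"dy":0,"dz":0,"spin":0,"claw":-1},{"dx":0,"dy":0,"dz":0,"spin":0,"claw":-1},{"dx":0,"dy":0,"dz":0,"spin":0,"claw":-1},{"dx":0,"dy":0,"dz":0,"spin":0,"claw":-1}]'
```

```text
t: 22.47
tool_pos: [0.4359, -0.0784, 0.0757]
tcp_rot: [[1.0, -0.0, 0.0], [-0.0, -1.0, -0.0], [0.0, 0.0, -1.0]]
force: [-0.0, -0.8, 0.3]
finger_gap: 1.0
t: 22.88
tool_pos: [0.4358, -0.0784, 0.0758]
tcp_rot: [[1.0, -0.0, 0.001], [-0.0, -1.0, -0.0], [0.001, 0.0, -1.0]]
force: [0.7, 0.9, -0.4]
finger_gap: 0.709
t: 23.3
tool_pos: [0.4356, -0.0783, 0.0756]
tcp_rot: [[1.0, -0.0, 0.0], [-0.0, -1.0, 0.0], [0.0, -0.0, -1.0]]
force: [-1.2, 0.0, 2.5]
finger_gap: 0.516
```

```bash
python3 -m handwheel '[{"dx":0,"dy":0,"dz":-0.01,"spin":0,"claw":-1},{"dx":0,"dy":0,"dz":-0.03,"spin":0,"claw":-1},{"dx":0,"dy":0,"dz":-0.035,"spin":0,"claw":-1},{"dx":0,"dy":0,"dz":-0.035,"spin":0,"claw":-1},{"dx":0,"dy":0,"dz":-0.015,"spin":0,"claw":-1}]'
python3 -m handwheel '[{"dx":0.02,"dy":0.009,"dz":0,"spin":0,"claw":-1},{"dx":0.035,"dy":0.015,"dz":0,"spin":0,"claw":-1},{"dx":0.035,"dy":0.015,"dz":0,"spin":0,"claw":-1},{"dx":0.035,"dy":0.015,"dz":0,"spin":0,"claw":-1},{"dx":0.035,"dy":0.015,"dz":0,"spin":0,"claw":-1}]'
python3 -m handwheel '[{"dx":0.03,"dy":0.012,"dz":0,"spin":0,"claw":-1},{"dx":0.01,"dy":0.006,"dz":0,"spin":0,"claw":-1},{"dx":0,"dy":0,"dz":0,"spin":0,"claw":-1},{"dx":0,"dy":0,"dz":0,"spin":0,"claw":-1},{"dx":0,"dy":0,"dz":0,"spin":0,"claw":-1}]'
python3 - <<'E'
from h import *
im=snap('side','m');crop(im,370,220,100,75,8,'m_s.png')
p=robot.get_obs()['tool_pos'];print(p)
c=cyl('side',p[0],p[1],p[2]-.0756,.024,.023);print(c,(c[0]+c[1])/2)
E
```

```text
t: 23.72
tool_pos: [0.437, -0.0782, 0.2054]
tcp_rot: [[1.0, 0.0, 0.005], [0.0, -1.0, -0.001], [0.005, 0.001, -1.0]]
force: [1.0, -0.5, -0.7]
finger_gap: 0.513
t: 24.13
tool_pos: [0.597, -0.1483, 0.2012]
tcp_rot: [[1.0, -0.0, 0.0], [-0.0, -1.0, -0.0], [0.0, 0.0, -1.0]]
force: [-0.5, -0.5, -0.1]
finger_gap: 0.519
t: 24.55
tool_pos: [0.6347, -0.1648, 0.2007]
tcp_rot: [[1.0, 0.0, -0.001], [0.0, -1.0, 0.0], [-0.001, -0.0, -1.0]]
force: [-0.1, -0.6, -0.0]
finger_gap: 0.522
[ 0.6347 -0.1647  0.2009]
(np.float64(361.8581436496379), np.float64(382.63787212844807), np.float64(194.70946327311174), np.float64(214.7707819985227)) 372.248007889043
```

View pics/m_s.png

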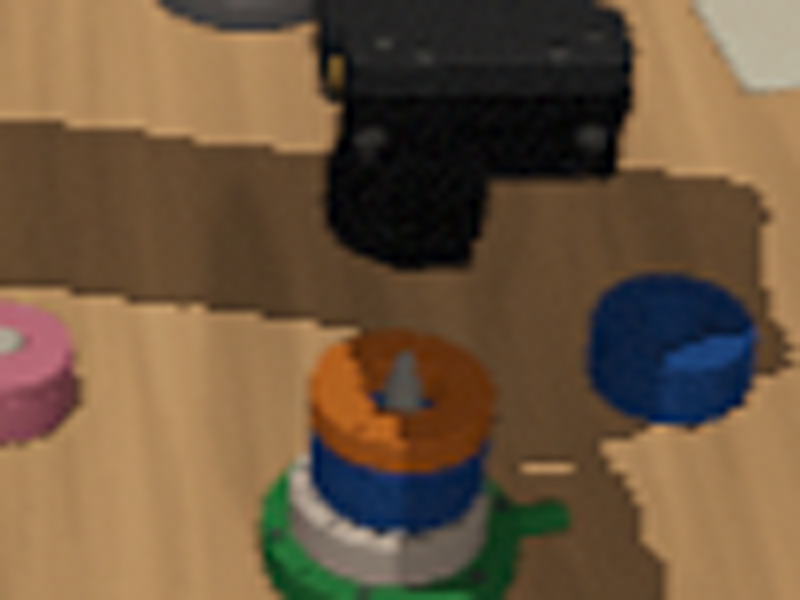

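The cap's centre is at side x≈370.5. The pin axis at that height is about 371.8, so I shift +3 mm in x and start lowering.

```bash
python3 -m handwheel '[{"dx":0.003,"dy":0.0005,"dz":0.009,"spin":0,"claw":-1},{"dx":0,"dy":0,"dz":0.009,"spin":0,"claw":-1},{"dx":0,"dy":0,"dz":0.009,"spin":0,"claw":-1},{"dx":0,"dy":0,"dz":0.005,"spin":0,"claw":-1},{"dx":0,"dy":0,"dz":0.003,"spin":0,"claw":-1}]'
python3 - <<'E'
from h import *
im=snap('side','m2');crop(im,370,220,100,75,8,'m2_s.png')
p=robot.get_obs()['tool_pos'];print(p)
c=cyl('side',p[0],p[1],p[2]-.0756,.024,.023);print(c,(c[0]+c[1])/2)
E
```

```text
t: 25.02
tool_pos: [0.6378, -0.1657, 0.1638]
tcp_rot: [[1.0, -0.0, -0.002], [-0.0, -1.0, 0.001], [-0.002, -0.001, -1.0]]
force: [-0.0, 1.2, -0.8]
finger_gap: 0.518
[ 0.6378 -0.1658  0.1637]
(np.float64(362.2684294204193), np.float64(382.7023179977665), np.float64(207.95153419827193), np.float64(227.94431218158144)) 372.48537370909287
```

View pics/m2_s.png

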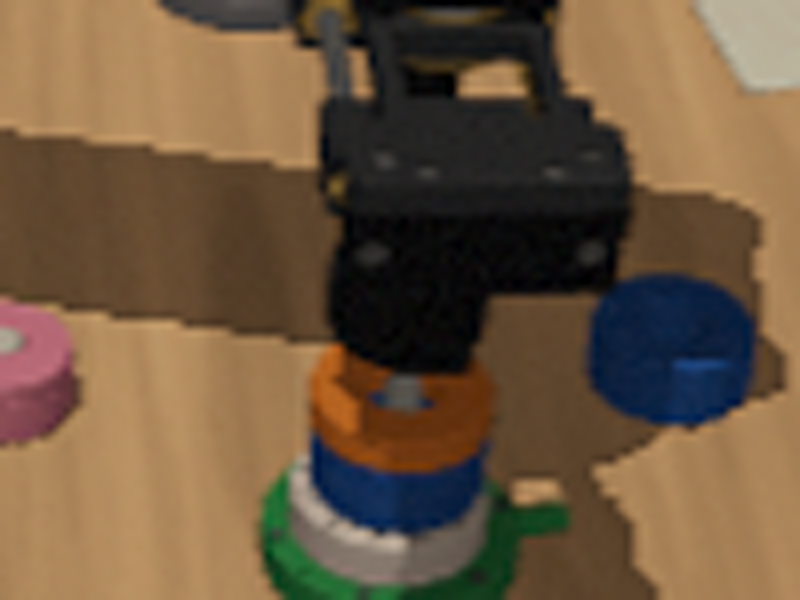

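```bash
python3 -m handwheel '[{"dx":-0.0007,"dy":0,"dz":0.006,"spin":0,"claw":-1},{"dx":0,"dy":0,"dz":0.005,"spin":0,"claw":-1},{"dx":0,"dy":0,"dz":0.004,"spin":0,"claw":-1},{"dx":0,"dy":0,"dz":0.002,"spin":0,"claw":-1},{"dx":0,"dy":0,"dz":0.001,"spin":0,"claw":-1}]'
python3 -m handwheel '[{"dx":0,"dy":0,"dz":0.001,"spin":0,"claw":-1},{"dx":0,"dy":0,"dz":0.001,"spin":0,"claw":-1},{"dx":0,"dy":0,"dz":0,"spin":0,"claw":-1},{"dx":0,"dy":0,"dz":0,"spin":0,"claw":-1},{"dx":0,"dy":0,"dz":0,"spin":0,"claw":-1}]'
```

```text
t: 25.48
tool_pos: [0.6377, -0.1659, 0.147]
tcp_rot: [[1.0, -0.0, -0.001], [-0.0, -1.0, 0.0], [-0.001, -0.0, -1.0]]
force: [0.9, 0.3, -0.6]
finger_gap: 0.52
t: 25.9
tool_pos: [0.638, -0.1659, 0.1457]
tcp_rot: [[1.0, -0.0, 0.0], [-0.0, -1.0, -0.0], [0.0, 0.0, -1.0]]
force: [0.1, 0.9, -0.1]
finger_gap: 0.521
```

```bash
python3 -m handwheel '[{"dx":0,"dy":0,"dz":0.0012,"spin":0,"claw":-1},{"dx":0,"dy":0,"dz":0.0012,"spin":0,"claw":-1},{"dx":0,"dy":0,"dz":0.001,"spin":0,"claw":-1},{"dx":0,"dy":0,"dz":0.0007,"spin":0,"claw":-1},{"dx":0,"dy":0,"dz":0,"spin":0,"claw":-1}]'
```

```text
t: 26.32
tool_pos: [0.6379, -0.1659, 0.1417]
tcp_rot: [[1.0, -0.0, 0.0], [-0.0, -1.0, -0.0], [0.0, 0.0, -1.0]]
force: [-2.2, 0.5, 2.4]
finger_gap: 0.52
```

Contact at the seated height. Releasing, then up and clear for a final look.

```bash
python3 -m handwheel '[{"dx":0,"dy":0,"dz":0,"spin":0,"claw":0.3},{"dx":0,"dy":0,"dz":0,"spin":0,"claw":0.5},{"dx":0,"dy":0,"dz":0,"spin":0,"claw":0.8},{"dx":0,"dy":0,"dz":0,"spin":0,"claw":1},{"dx":0,"dy":0,"dz":0,"spin":0,"claw":1}]'
python3 -m handwheel '[{"dx":0,"dy":0,"dz":-0.01,"spin":0,"claw":1},{"dx":0,"dy":0,"dz":-0.03,"spin":0,"claw":1},{"dx":0,"dy":0,"dz":-0.03,"spin":0,"claw":1},{"dx":0,"dy":0,"dz":-0.03,"spin":0,"claw":1},{"dx":0,"dy":0,"dz":-0.01,"spin":0,"claw":1}]'
python3 -m handwheel '[{"dx":-0.03,"dy":0.03,"dz":0,"spin":0,"claw":1},{"dx":-0.03,"dy":0.035,"dz":0,"spin":0,"claw":1},{"dx":-0.03,"dy":0.035,"dz":0,"spin":0,"claw":1},{"dx":-0.02,"dy":0.035,"dz":0,"spin":0,"claw":1},{"dx":0,"dy":0.03,"dz":0,"spin":0,"claw":1}]'
python3 -m handwheel '[{"dx":0,"dy":0,"dz":0,"spin":0,"claw":1},{"dx":0,"dy":0,"dz":0,"spin":0,"claw":1},{"dx":0,"dy":0,"dz":0,"spin":0,"claw":1},{"dx":0,"dy":0,"dz":0,"spin":0,"claw":1},{"dx":0,"dy":0,"dz":0,"spin":0,"claw":1}]'
python3 - <<'E'
from h import *
im=snap('side','z');crop(im,370,225,100,75,8,'z_s.png');t=snap('top','z');crop(t,371,176,80,60,10,'z_t.png')
for n,c,us,ut in(('spacer','orange',(370,226),(375,174)),('cell','blue',(370,236),None)):print(n,blob(im,c,'side',us,18),blob(t,c,'top',ut,14) if ut else '')
# cap dot by triangulation, expected z .090
def dot(g,x,y,r=3):
    w=g[y-r:y+r+1,x-r:x+r+1].astype(float);w=np.clip(w-w.min()-.55*(w.max()-w.min()),0,None);yy,xx=np.mgrid[y-r:y+r+1,x-r:x+r+1];return (w*xx).sum()/w.sum(),(w*yy).sum()/w.sum()
ps=proj('side',(.635,-.166,.09));pt=proj('top',(.635,-.166,.09));print(ps,pt)
def near(im,p):
    g=im[:,:,1].astype(int);x,y=map(int,np.round(p));sub=cv2.GaussianBlur(g.astype(np.float32),(3,3),0)[y-6:y+7,x-6:x+7];gg=sub.copy()
    return gg.astype(int)
for it,(m,p) in enumerate(((im,ps),(t,pt))):
    hsv=cv2.cvtColor(np.ascontiguousarray(m),cv2.COLOR_RGB2HSV);x,y=map(int,np.round(p));best=None
    s=m[y-6:y+7,x-6:x+7].min(2).astype(int);j=np.unravel_index(s.argmax(),s.shape);c=dot(m.min(2),x-6+j[1],y-6+j[0]);print(c); 
    if it==0:cs=c
    else:print(tri(cs,c))
a=cv2.imread('pics/side0.png')[:,:,::-1];b=cv2.imread('pics/top0.png')[:,:,::-1]
for nm,u,v in(('brown',(291,194),(295,241)),('torch',(334,335),(461,206)),('jar',(305,133),(186,229))):
    r=24 if nm=='torch' else 14
    for A,B,q in((a,im,u),(b,t,v)):
        P=A[q[1]-r:q[1]+r,q[0]-r:q[0]+r];Q=B[q[1]-r-6:q[1]+r+6,q[0]-r-6:q[0]+r+6]
        M=cv2.matchTemplate(np.ascontiguousarray(Q),np.ascontiguousarray(P),cv2.TM_CCOEFF_NORMED);k=np.unravel_index(M.argmax(),M.shape);print(nm,k[1]-6,k[0]-6,M.max())
E
```

```text
t: 26.73
tool_pos: [0.6378, -0.1659, 0.1412]
tcp_rot: [[1.0, -0.0, -0.0], [-0.0, -1.0, 0.0], [-0.0, -0.0, -1.0]]
force: [0.4, 0.2, -0.3]
finger_gap: 0.817
t: 27.15
tool_pos: [0.6394, -0.166, 0.2574]
tcp_rot: [[1.0, -0.0, 0.007], [-0.0, -1.0, -0.001], [0.007, 0.001, -1.0]]
force: [0.1, 0.2, 1.5]
finger_gap: 0.997
t: 27.57
tool_pos: [0.53, -0.327, 0.2526]
tcp_rot: [[1.0, -0.004, -0.001], [-0.004, -1.0, -0.002], [-0.001, 0.002, -1.0]]
force: [1.1, -0.1, 0.4]
finger_gap: 0.995
t: 27.98
tool_pos: [0.5349, -0.3219, 0.2515]
tcp_rot: [[1.0, 0.002, 0.0], [0.002, -1.0, 0.001], [0.0, -0.001, -1.0]]
force: [0.4, 0.1, -0.2]
finger_gap: 0.998
spacer None None
cell (array([369.8004, 243.8542]), (360, 239, 21, 11)) 
[370.9348 221.3667] [374.4817 171.51  ]
(np.float64(373.364161849711), np.float64(214.66684182869153))
(np.float64(374.8519345238095), np.float64(171.84449404761904))
(array([ 0.6354, -0.1649,  0.1082]), np.float64(0.008241594492381108))
brown 0 0 0.99361324
brown 0 0 0.9824054
torch 0 0 0.99941516
torch -6 2 0.20976262
jar 0 0 0.64461887
jar 0 0 0.98944503
```

View pics/z_s.png

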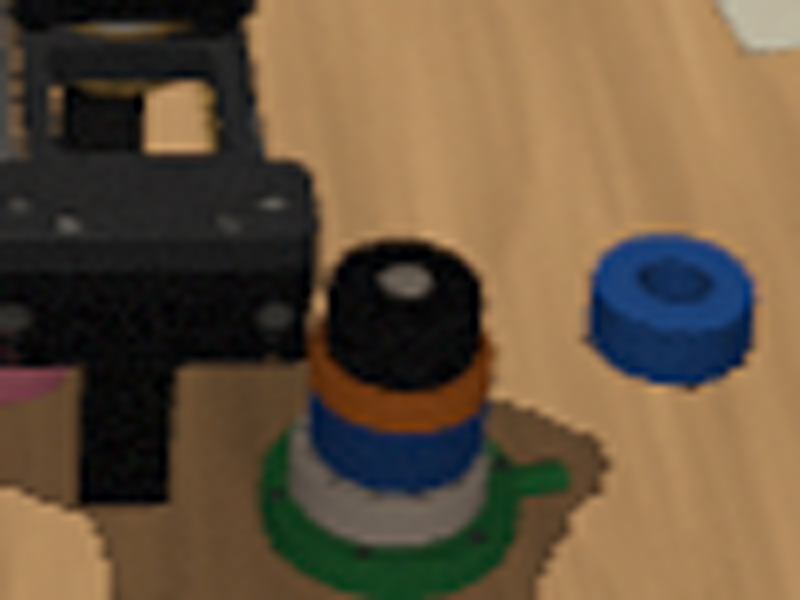

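View pics/z_t.png

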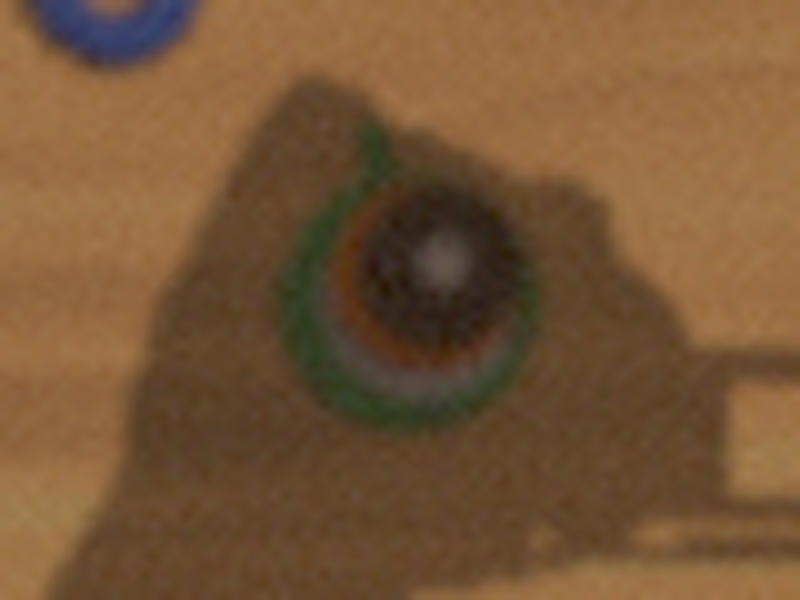

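View pics/side_z.png

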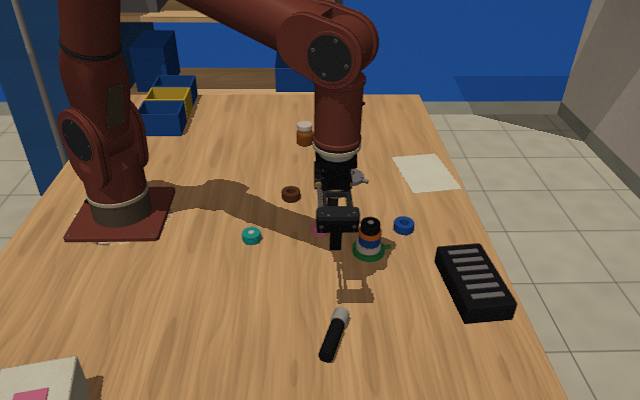

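```bash
python3 - <<'E'
from h import *
print(tri((370.2,222.7),(374.85,171.84)))
print(robot.sign_off())
E
```

```text
(array([ 0.6339, -0.1673,  0.0872]), np.float64(0.001147036089568792))
the job is handed in; nothing more can be done
None
```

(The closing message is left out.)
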